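Check the stored dishes on the label reader and pack them away

ROBOT

A 6-joint arm with a two-finger parallel gripper is mounted at the origin on the work surface. World frame = base frame: x ahead of the robot, y to its left, z up, the work surface at z = 0. Lengths are in m, angles in degrees, forces in N, time in s.
With the tool pointing down it reaches from about 0.4 to 0.825 m from the base axis. Payload 7 kg.
Tool frame: the origin (TCP) lies on the centre line of the jaws, within the pads' length; the fingertips stand 11 mm ahead of it and the grasp point (between the pads) lies 8 mm behind it; z points along the fingers, y is the direction in which the jaws open and shut (so a half turn about z gives the same grasp; the last joint's range is limited). The gripper opens to 88 mm and grips with 3 to 60 N. Pads are 19 mm wide; open, the fingers measure 130 mm over their backs; the gripper's body (78 mm by 193 mm) begins 47 mm behind the grasp point.
Start: joints at [-54.941, 20.546, 0.682, 0, -70.136, -16.507], TCP at [0.215, -0.64, 0.238] pointing down, gripper open.
Joint ranges: [-176.03, 176.03], [-82.01, 121.73], [-58.28, 71.71], [-173.87, 95.51], [-174.79, -0.11], [-173.66, 173.66]. Speed limits (degrees/s): [136.94, 136.94, 172.46, 180, 180, 180].

INTERFACE

Orientations are given as [roll, pitch, yaw] about the fixed x, y, z axes, in that order (R = Rz(yaw) Ry(pitch) Rx(roll)).
In Python, from plant import ctrl, cams, order gives the robot as it stands.
- The arm moves only by the tool jog_arm, never from a script. Its argument "motion" is a list of rows, each an object with "offset": the shift along the tool's x, y, z in mm, a list of three; "roll": the turn about the tool's z in rad; "hand": the finger opening in mm, from 0 to 87.6. A call has 1 to 20 rows; each row is the pose to reach, as a shift and turn from the pose commanded when the call began, along the tool's axes at that moment; what a row does not reach only later rows make up. A row lasts 1/12 s, in which the tool goes at most 41.7 mm and 7.16 degrees, less where a joint would pass 70% of its speed; a pose out of reach is approached as far as the arm can. A call with a gripper value outside its range is refused whole. The fingers move at their own pace and stop on an object; the grip force is fixed at half the most. Time passes only in rows, so rows that repeat a pose let the fingers close. It gives the time, the measured TCP pose, the force and the opening at its end, in the units of the state.
- ctrl.get_obs(): the state, without advancing time (a new reading comes with each control period).
- cams.snapshot(name): name is "scene" or "top" or "wrist"; returns a dict with "img" (480x640x3 uint8, red, green, blue), "K" (3x3 intrinsics, pixels), "cam_to_world" (4x4, takes a point from camera to world coordinates); the wrist camera has in their place "T_tool_cam" (4x4, takes a point from camera to tool coordinates, whose origin is the TCP and whose axes are the flange's). Camera axes: x right, y down, z forward; pixel columns grow to the right and rows downward; lengths in m; the calibration is good to about 2 mm. A picture is of the moment at which its call begins: read the wrist's pose just before it. There is no depth.
- order.close_job(): hands the job in, once; it reports no verdict.
The state is a dict: "clock": time; "joint_pos": joint angles; "qvel": joint speeds; "tau": joint torques, N m; "tool_pos": TCP position; "orientation": TCP orientation; "force": force on the tool from outside, world axes, zero at the start; "moment": the same for the moment, N m; "opening": finger opening in m.
Only numpy, scipy, OpenCV 4.12 (cv2) and the standard library are available. Lean on these libraries where they do the work, as an engineer would, in place of code of your own. Each camera call takes 0.05 s, during which the arm holds its last target. There are 200 camera calls.

TASK

In this pantry, open the blue tub by its lid's grip: tip the lid up by a good 15 degrees with one edge still at the rim, then lift it off and lay it flat on the cork mat. Then take the closed dishes that are there in the order red, blue, green: hold each one level and still for two seconds above the label reader, its middle midway between the tips of the two orange pointers and at their height and its long side square to the line between them, and pack it upright and flat on the floor of the tub. When all are packed, put the lid back on the tub, fully seated, without disturbing the red-labelled can and the amber jar that stand either side of the reader.

Things in the scene. Friction and masses are not known exactly. Their poses are not given: they have to be found in the camera images.
- tub: Blue open storage tub, fixed, outside 138 (its x) x 268 (its y) x 80 mm tall, walls and floor 5 mm thick, so inside 128 x 258 mm and 75 mm deep. Empty at the start. Origin: centre of its underside; z up. Three dishes fit side by side along its y (long axes along its x), 84 mm apart centre to centre.
- lid: Loose lid of the tub, about 0.25 kg, no catch. Origin: centre of its underside. Grey plug 120 (x) x 250 (y) mm, 10 mm deep (lower 5 mm only 112 x 242 mm), goes inside the rim with 4 mm to spare all round; above it a white plate 146 x 276 mm, 10 to 18 mm above the origin, rests on the rim. Seated, the origin is 70 mm above the tub's. It can go on either way round.
- lid_grip (a point): Middle of the lid's grip: a black upright ridge on top in the middle of the lid, 90 mm long along the lid's y, 18 mm thick along x, standing 18 to 44 mm above the lid's origin. This point is 31 mm above the origin.
- mat: Cork mat, fixed, 180 (x) x 310 (y) x 2 mm, where the lid is to lie. Origin: centre of its underside; it takes the lid with the lid's y along the mat's y.
- reader: Label reader, fixed: black base 130 (x) x 215 (y) x 30 mm with a green window in its top, and two steel posts, 94 mm either side of the middle along its y, up to 180 mm high, each with an orange pointer at 174 mm height reaching inwards; the pointer tips are 120 mm apart. Origin: centre of its underside.
- view (a point): The viewing point, midway between the two orange pointer tips, 174 mm above the counter; axes as the reader's. A dish held here has its middle between the tips and its long axis along the reader's x (square to the line between the pointers).
- dish_red: Flat closed dish, about 0.28 kg: white with a red lid that stays on, 109 (x) x 74 (y) x 28 mm, and a red upright grip ridge on the middle of its top, 64 mm long along the dish's x, 18 mm thick along y, 28 to 54 mm above the origin. Origin: centre of its underside. May be absent.
- dish_red_mid (a point): Middle of the red dish, 14 mm above its underside (half the height of dish and lid without the ridge).
- dish_blue: Flat closed dish, about 0.28 kg: white with a blue lid that stays on, 109 (x) x 74 (y) x 28 mm, and a blue upright grip ridge on the middle of its top, 64 mm long along the dish's x, 18 mm thick along y, 28 to 54 mm above the origin. Origin: centre of its underside. May be absent.
- dish_blue_mid (a point): Middle of the blue dish, 14 mm above its underside (half the height of dish and lid without the ridge).
- dish_green: Flat closed dish, about 0.28 kg: white with a green lid that stays on, 109 (x) x 74 (y) x 28 mm, and a green upright grip ridge on the middle of its top, 64 mm long along the dish's x, 18 mm thick along y, 28 to 54 mm above the origin. Origin: centre of its underside. May be absent.
- dish_green_mid (a point): Middle of the green dish, 14 mm above its underside (half the height of dish and lid without the ridge).
- can_a: Bystander standing beside the reader: food can with a red label, 66 mm across, 100 mm tall. Origin: centre of its underside.
- jar_a: Bystander standing beside the reader: amber jar with a red cap, 68 mm across, 100 mm tall. Origin: centre of its underside.
Things that resemble listed ones, but are neither listed nor needed, are in the scene too. What is shaped like the dish_red but turquoise is not meant.

How it is judged:
By the outcome, as a careful person would: the job done as asked, in the order asked, and still so for the second after the job is handed in, with the robot touching nothing.
Of dish_red, dish_blue, dish_green only 2 to 3 are there at a start; the rules pass over those that are not, and their reading is None.
At some moment in a run one of dish_red, dish_blue, dish_green may be knocked a few centimetres aside while the robot is not near it.
It also fails if it takes over 210 s, if anything falls off the work surface, if the arm or the gripper's body presses on something with over 40 N, if the wrist force passes 120 N, or if a joint passes its speed limit or range.

## Working session

There is one attempt and no reset: what is moved stays moved. The work goes in short steps, Python scripts to look and compute and a tool call to move; the robot and the scene stay as the last step left them, time stands still between calls to the robot, and variables do not carry over. Pictures are saved under pics/ and viewed, about 12 in all and at most 16, crops included, and the job is handed in when it is done.

Besides the shell and the picture viewer there is one more tool, called after "Call:" as name(argument=value, ...) on one line, values as JSON. jog_arm: Moves the arm, as the interface text tells. Its arguments: {"type":"object","properties":{"motion":{"type":"array"}},"required":["motion"]}

```bash
ls; mkdir -p pics; python3 - <<'E'
from plant import ctrl,cams
import cv2
o=ctrl.get_obs()
for k,v in o.items(): print(k,v)
for n in ("scene","top"):
    s=cams.snapshot(n); cv2.imwrite(f"pics/{n}0.png",s["img"][:,:,::-1]); print(n,s["K"].tolist(),s["cam_to_world"].round(4).tolist())
E
```

```text
pics
clock 0.0
joint_pos [-5.49412797e+01  2.05907022e+01  6.35564567e-01 -1.89742726e-02
 -7.01347789e+01 -1.65070052e+01]
qvel [-0.08882921  0.04357413  0.06588111  0.07771848 -0.09178242 -0.03817661]
tau [ 1.39874439e-03 -5.82722354e+01  2.93060035e+01  6.99756235e+00
  7.08594176e-03 -2.12913192e-04]
tool_pos [ 0.21459315 -0.63950878  0.23664814]
orientation [ 1.79908721e+02 -8.44847868e-03 -1.61454740e+02]
force [-0.56272848 -0.8493753  -0.08026002]
moment [-0.01059228 -0.00650834 -0.03239449]
opening 0.0877793886961637
scene [[470.5441660402822, 0.0, 318.8236663157499], [0.0, 470.5441660402822, 245.12341024584452], [0.0, 0.0, 1.0]] [[-0.0367, 0.7722, -0.6343, 1.2238], [0.9993, 0.0354, -0.0147, 0.0721], [0.0111, -0.6344, -0.7729, 1.0074], [0.0, 0.0, 0.0, 1.0]]
top [[510.42764570285334, 0.0, 322.07129744794565], [0.0, 510.42764570285334, 239.87558987623132], [0.0, 0.0, 1.0]] [[0.0133, -0.9963, 0.0845, 0.4214], [-0.9999, -0.0135, -0.0023, 0.035], [0.0035, -0.0845, -0.9964, 1.2865], [0.0, 0.0, 0.0, 1.0]]
```

View pics/top0.png

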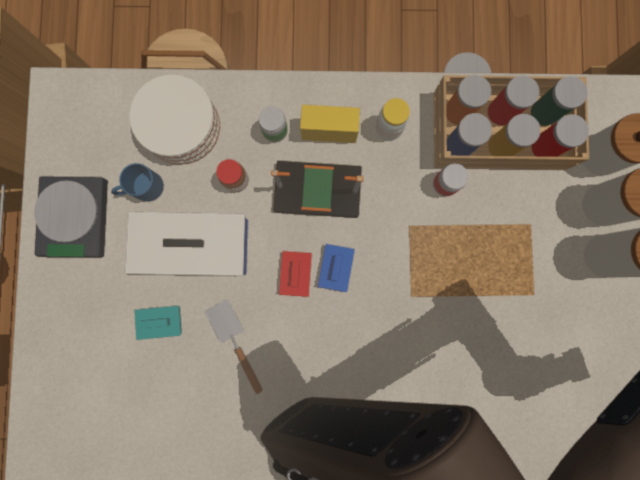

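View pics/scene0.png

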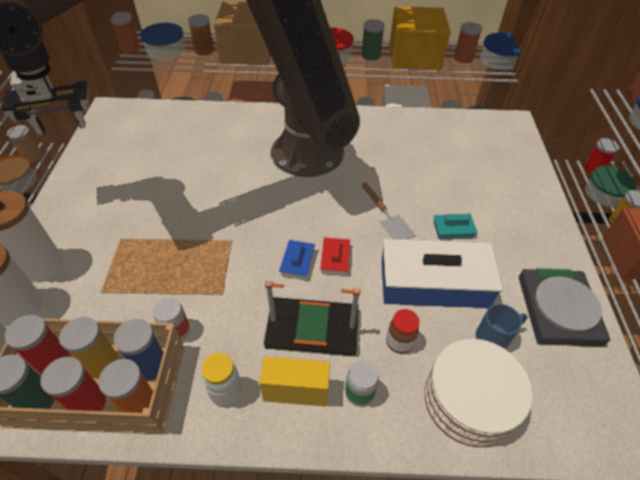

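The top view shows the lidded tub at (185,243), the reader at (318,189) with pointers at (282,173) and (352,178), and the cork mat at (471,260). The red-cap jar is at (230,173) and the red-label can at (452,180). Three things are dish-shaped: red (295,273), blue (336,267) and turquoise (158,322). The first two match the descriptions, turquoise is excluded, and there is no green dish in either view.

```bash
cat > h.py <<'E'
import numpy as np, cv2
from plant import ctrl,cams
from scipy.spatial.transform import Rotation as Rn
def pose(o=None):
    o=o or ctrl.get_obs(); return Rn.from_euler('xyz',o["orientation"],degrees=True).as_matrix(),np.array(o["tool_pos"])
def snap(name,save=None):
    R,p=pose(); s=cams.snapshot(name); s=dict(s)
    if name=="wrist":
        T=np.eye(4);T[:3,:3]=R;T[:3,3]=p; s["cam_to_world"]=T@np.array(s["T_tool_cam"])
    if save: cv2.imwrite("pics/"+save,s["img"][:,:,::-1])
    return s
def cast(s,uv,z):
    uv=np.atleast_2d(np.asarray(uv,float)); M=np.array(s["cam_to_world"])
    d=np.c_[uv,np.ones(len(uv))]@np.linalg.inv(s["K"]).T@M[:3,:3].T; c=M[:3,3]
    return c+d*((z-c[2])/d[:,2])[:,None]
def proj(s,P):
    M=np.linalg.inv(s["cam_to_world"]); q=np.atleast_2d(P)@M[:3,:3].T+M[:3,3]; q=q@np.array(s["K"]).T; return q[:,:2]/q[:,2:]
def hsv(s,lo,hi,box=None):
    h=cv2.cvtColor(s["img"],cv2.COLOR_RGB2HSV); m=cv2.inRange(h,np.array(lo),np.array(hi))
    if box is not None:
        k=np.zeros_like(m); x0,y0,x1,y1=box; k[y0:y1,x0:x1]=1; m=m*k
    return m
def big(m):
    c=cv2.findContours(m,cv2.RETR_EXTERNAL,cv2.CHAIN_APPROX_NONE)[0]
    return max(c,key=cv2.contourArea)[:,0,:]
def rect(s,cnt,z):
    "metric min-area rectangle: centre xy, (long,short) mm, yaw of long axis deg"
    w=cast(s,cnt,z)[:,:2]; b=cv2.boxPoints(cv2.minAreaRect((w*1000).astype(np.float32)))
    e=[b[1]-b[0],b[2]-b[1]]; e.sort(key=lambda v:-np.hypot(*v))
    a=np.degrees(np.arctan2(e[0][1],e[0][0])); return (b.mean(0)/1000).round(4),np.round([np.hypot(*v) for v in e],1),round((a+90)%180-90,1)
def go(xyz,yaw=None):
    "offset mm (tool axes) and roll rad to world target; yaw = world angle of tool y (jaw axis), mod 180"
    R,p=pose(); off=R.T@(np.array(xyz)-p)*1000; r=0
    if yaw is not None:
        cur=np.degrees(np.arctan2(R[1,1],R[0,1])); d=(yaw-cur+90)%180-90; r=-np.radians(d)  # tool z down
    o=ctrl.get_obs(); print("off",off.round(1),"roll",round(r,3),"j6",round(o["joint_pos"][5],1),"t",round(o["clock"],1)); print("tool x,y in world",R[:,0].round(3),R[:,1].round(3))
E
python3 - <<'E'
from h import *
s=snap("top")
b=lambda m:big(m)
print("lid",rect(s,big(hsv(s,(0,0,150),(179,45,255),(115,200,260,290))),.088))
print("ridge",rect(s,big(hsv(s,(0,0,0),(179,255,70),(150,225,220,260))),.114))
print("mat",rect(s,big(hsv(s,(8,80,80),(22,255,255),(400,215,545,305))),.002))
print("red",rect(s,big(hsv(s,(0,120,60),(8,255,255),(270,240,318,305))|hsv(s,(172,120,60),(179,255,255),(270,240,318,305))),.028))
print("blue",rect(s,big(hsv(s,(100,120,40),(125,255,255),(315,235,360,300))),.028))
print("base",rect(s,big(hsv(s,(0,0,0),(179,255,75),(268,155,368,222))),.030))
c=s["img"][150:300,110:375]; cv2.imwrite("pics/crop1.png",cv2.resize(c,None,fx=3,fy=3,interpolation=cv2.INTER_CUBIC)[:,:,::-1])
m=hsv(s,(5,130,90),(18,255,255),(265,160,370,190)); n,l,st,ce=cv2.connectedComponentsWithStats(m)
for i in range(1,n):
    if st[i,4]>8:print("orange",st[i],cast(s,[(st[i][0]+j*st[i][2],ce[i][1]) for j in(0,1)],.174).round(3).tolist())
for n,bx in(("jar",(212,155,248,192)),("can",(435,160,470,196))):
    print(n,[cast(s,[v],.1).round(3).tolist() for v in [((bx[0]+bx[2])/2,(bx[1]+bx[3])/2)]])
go([.5,.3,.3],0)
E
```

```text
lid (array([0.5085, 0.351 ], dtype=float32), array([343. , 210.1], dtype=float32), np.float32(-89.2))
ridge (array([0.511 , 0.3938], dtype=float32), array([4.7, 4.6], dtype=float32), np.float32(2.2))
mat (array([ 0.4848, -0.3437], dtype=float32), array([309.1, 179.3], dtype=float32), np.float32(-88.5))
red (array([0.4444, 0.0979], dtype=float32), array([106.7,  72. ], dtype=float32), np.float32(-3.2))
blue (array([ 0.4601, -0.0025], dtype=float32), array([103.7,  68.4], dtype=float32), np.float32(-9.6))
base (array([0.655 , 0.0468], dtype=float32), array([210.2, 128.9], dtype=float32), np.float32(86.9))
orange [304 165  30   5  89] [[0.678, 0.075, 0.174], [0.679, 0.008, 0.174]]
orange [276 170  14   6  54] [[0.662, 0.136, 0.174], [0.662, 0.105, 0.174]]
orange [344 176  14   5  55] [[0.654, -0.014, 0.174], [0.655, -0.045, 0.174]]
jar [[[0.676, 0.251, 0.1]]]
can [[[0.673, -0.273, 0.1]]]
off [-569.4  800.1  -62.2] roll -1.247 j6 -16.5 t 0.1
tool x,y in world [-0.948 -0.318  0.   ] [-0.318  0.948  0.001]
```

View pics/crop1.png

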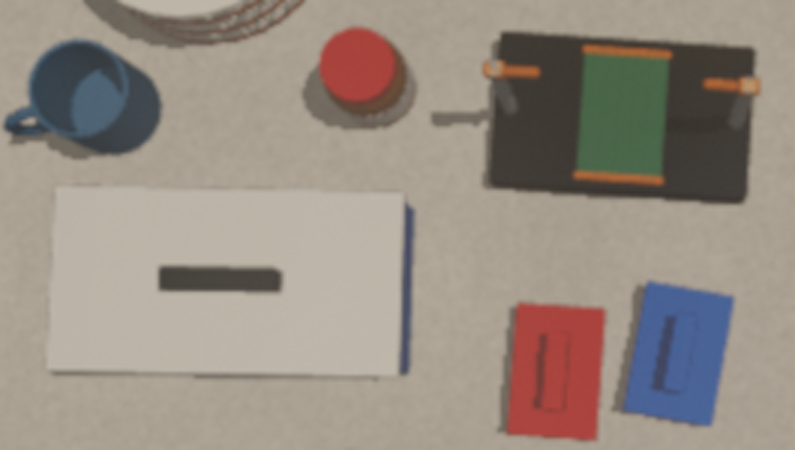

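The enlarged crop shows the lid with its ridge at crop (220,279), about top (183,243), the reader with both tips at (540,72) and (704,84), and the red and blue dishes with matching ridges. Next I refine the lid and go above it.

```bash
python3 - <<'E'
from h import *
s=snap("top")
off=np.array([110,150])
cor=(np.array([(53,187),(404,192),(401,375),(50,372)])+.5)/3+off-.5
w=cast(s,cor,.088); print(w.round(4),w.mean(0)); print(rect(s,cor,.088))
rc=(np.array([(158,267),(282,267),(282,292),(158,292)])+.5)/3+off-.5; print("ridge",rect(s,rc,.114))
print("red ridge",rect(s,(np.array([(540,331),(570,331),(563,412),(534,409)])+.5)/3+off-.5,.054))
print("blue ridge",rect(s,(np.array([(672,308),(698,312),(683,395),(655,390)])+.5)/3+off-.5,.054))
go([.51,.33,.30],0)
print(s["img"][243,183],s["img"][243,150])
E
```

```text
[[0.5829 0.4935 0.088 ]
 [0.5827 0.2169 0.088 ]
 [0.4388 0.2155 0.088 ]
 [0.4374 0.4892 0.088 ]] [0.51046103 0.35376906 0.088     ]
(array([0.5108, 0.3545], dtype=float32), array([277.3, 145.5], dtype=float32), np.float32(-89.7))
ridge (array([0.5096, 0.3523], dtype=float32), array([95.5, 19.2], dtype=float32), np.float32(-89.2))
red ridge (array([0.4447, 0.0998], dtype=float32), array([65.1, 24.1], dtype=float32), np.float32(-4.0))
blue ridge (array([ 4.615e-01, -4.000e-04], dtype=float32), array([67.9, 22.8], dtype=float32), np.float32(-9.7))
off [-588.5  825.4  -62.3] roll -1.247 j6 -16.5 t 0.2
tool x,y in world [-0.948 -0.318  0.   ] [-0.318  0.948  0.001]
[74 70 63] [187 180 167]
```

Call:
jog_arm(motion=[{"offset": [-378, 232, -62], "roll": -0.6, "hand": 70}, {"offset": [-378, 232, -62], "roll": -0.6, "hand": 70}, {"offset": [-378, 232, -62], "roll": -0.6, "hand": 70}, {"offset": [-378, 232, -62], "roll": -0.6, "hand": 70}, {"offset": [-378, 232, -62], "roll": -0.6, "hand": 70}, {"offset": [-378, 232, -62], "roll": -0.6, "hand": 70}, {"offset": [-378, 232, -62], "roll": -0.6, "hand": 70}, {"offset": [-378, 232, -62], "roll": -0.6, "hand": 70}, {"offset": [-378, 232, -62], "roll": -1.247, "hand": 70}, {"offset": [-588, 825, -62], "roll": -1.247, "hand": 70}, {"offset": [-588, 825, -62], "roll": -1.247, "hand": 70}, {"offset": [-588, 825, -62], "roll": -1.247, "hand": 70}, {"offset": [-588, 825, -62], "roll": -1.247, "hand": 70}, {"offset": [-588, 825, -62], "roll": -1.247, "hand": 70}, {"offset": [-588, 825, -62], "roll": -1.247, "hand": 70}, {"offset": [-588, 825, -62], "roll": -1.247, "hand": 70}, {"offset": [-588, 825, -62], "roll": -1.247, "hand": 60}, {"offset": [-588, 825, -62], "roll": -1.247, "hand": 60}, {"offset": [-588, 825, -62], "roll": -1.247, "hand": 60}, {"offset": [-588, 825, -62], "roll": -1.247, "hand": 60}])

```text
clock: 1.87
tool_pos: [0.4903, 0.1038, 0.2966]
orientation: [-180.0, 0.0, -90.0]
force: [0.0, -0.7, -0.5]
opening: 0.0603
```

```bash
python3 - <<'E'
from h import *
go([.51,.353,.30],0.6)
E
```

```text
off [-249.2  -19.7   -3.3] roll -0.01 j6 -34.4 t 1.9
tool x,y in world [ 0. -1. -0.] [-1.    -0.    -0.001]
```

Call:
jog_arm(motion=[{"offset": [-249, -20, 0], "roll": -0.01, "hand": 60}, {"offset": [-249, -20, 0], "roll": -0.01, "hand": 60}, {"offset": [-249, -20, 0], "roll": -0.01, "hand": 60}, {"offset": [-249, -20, 0], "roll": -0.01, "hand": 60}, {"offset": [-249, -20, 0], "roll": -0.01, "hand": 60}, {"offset": [-249, -20, 0], "roll": -0.01, "hand": 60}, {"offset": [-249, -20, 0], "roll": -0.01, "hand": 60}, {"offset": [-249, -20, 0], "roll": -0.01, "hand": 60}, {"offset": [-249, -20, 0], "roll": -0.01, "hand": 60}, {"offset": [-249, -20, 0], "roll": -0.01, "hand": 60}, {"offset": [-249, -20, 0], "roll": -0.01, "hand": 60}])

```text
clock: 2.78
tool_pos: [0.5109, 0.3496, 0.2967]
orientation: [-180.0, 0.0, -89.5]
force: [0.1, 0.8, -0.2]
opening: 0.0602
```

```bash
python3 - <<'E'
from h import *
s=snap("wrist","w1.png")
print(ctrl.get_obs()["tool_pos"],s["T_tool_cam"].round(3).tolist() if hasattr(s["T_tool_cam"],'round') else s["T_tool_cam"])
try:
  m=hsv(s,(0,0,0),(179,110,90)); n,l,st,ce=cv2.connectedComponentsWithStats(m)
  for i in np.argsort(-st[1:,4])[:6]+1: print(st[i],ce[i].round(), rect(s,big((l==i).astype(np.uint8)*255),.114))
except Exception as e: print(e)
E
```

```text
[0.51095711 0.34965716 0.29681239] [[0.0, -0.969, -0.249, 0.066], [1.0, 0.0, -0.0, 0.0], [0.0, -0.249, 0.969, -0.147], [0.0, 0.0, 0.0, 1.0]]
[    0   238   640   242 94583] [326. 367.] (array([0.498 , 0.4733], dtype=float32), array([594.8, 231. ], dtype=float32), np.float32(-4.0))
[ 308  170   23  111 2370] [319. 225.] (array([0.5116, 0.3566], dtype=float32), array([89.8, 17.1], dtype=float32), np.float32(89.7))
[138  84  41  56 519] [165. 121.] (array([0.6276, 0.2753], dtype=float32), array([48.5, 18. ], dtype=float32), np.float32(54.6))
[  0 474 180   6 503] [ 67. 478.] (array([0.725 , 0.5984], dtype=float32), array([168.4,   5.7], dtype=float32), np.float32(0.6))
[  0   0  35  32 474] [20. 16.] (array([0.725 , 0.2068], dtype=float32), array([33.3, 10.7], dtype=float32), np.float32(43.3))
[216 459  18  10 148] [225. 464.] (array([0.5972, 0.5826], dtype=float32), array([16.4, 10. ], dtype=float32), np.float32(0.6))
```

View pics/w1.png

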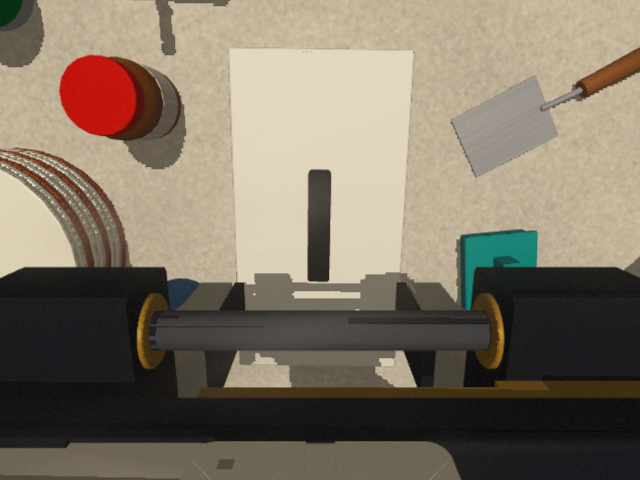

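The wrist view shows the ridge clearly at (319,225), between the fingers' columns, which puts the lid centre at about (0.511, 0.355). I will grasp its near (-y) end and tip the lid about the +y rim.

Call:
jog_arm(motion=[{"offset": [27, 0, 0], "roll": -0.01, "hand": 60}, {"offset": [27, 0, 60], "roll": -0.01, "hand": 60}, {"offset": [27, 0, 120], "roll": -0.01, "hand": 50}, {"offset": [27, 0, 165], "roll": -0.01, "hand": 50}, {"offset": [27, 0, 165], "roll": -0.01, "hand": 50}, {"offset": [27, 0, 192], "roll": -0.01, "hand": 50}, {"offset": [27, 0, 192], "roll": -0.01, "hand": 50}, {"offset": [27, 0, 192], "roll": -0.01, "hand": 50}, {"offset": [27, 0, 192], "roll": -0.01, "hand": 50}, {"offset": [27, 0, 192], "roll": -0.01, "hand": 50}])

```text
clock: 3.67
tool_pos: [0.5115, 0.3236, 0.1052]
orientation: [-179.9, 0.1, -88.9]
force: [-0.1, 0.4, 0.2]
opening: 0.05
```

Call:
jog_arm(motion=[{"offset": [0, 0, 0], "roll": 0.015, "hand": 17}, {"offset": [0, 0, 0], "roll": 0.015, "hand": 17}, {"offset": [0, 0, 0], "roll": 0.015, "hand": 17}, {"offset": [0, 0, 0], "roll": 0.015, "hand": 17}, {"offset": [0, 0, 0], "roll": 0.015, "hand": 17}, {"offset": [0, 0, 0], "roll": 0.015, "hand": 17}, {"offset": [0, 0, -3], "roll": 0.015, "hand": 17}, {"offset": [-1, 0, -6], "roll": 0.015, "hand": 17}, {"offset": [-2, 0, -9], "roll": 0.015, "hand": 17}, {"offset": [-2, 0, -12], "roll": 0.015, "hand": 17}, {"offset": [-3, 0, -12], "roll": 0.015, "hand": 17}])

```text
clock: 4.58
tool_pos: [0.5112, 0.3269, 0.1169]
orientation: [-180.0, 0.0, -89.7]
force: [-0.9, -0.5, -2.0]
opening: 0.018
```

```bash
python3 - <<'E'
from h import *
o=ctrl.get_obs();print(o["force"],o["moment"],o["opening"])
s=snap("scene"); c=s["img"][190:330,350:520]
w=snap("wrist")["img"]; 
a=cv2.resize(c,None,fx=3,fy=3); b=cv2.resize(w[30:300,200:440],(280,315))
im=np.zeros((420,800,3),np.uint8); im[:420,:510]=a; im[:315,515:795]=b; cv2.imwrite("pics/t1.png",im[:,:,::-1])
E
```

```text
[-0.86886073 -0.50235085 -1.99224256] [-0.08586714  0.06787959 -0.01775833] 0.017961715734159674
```

View pics/t1.png

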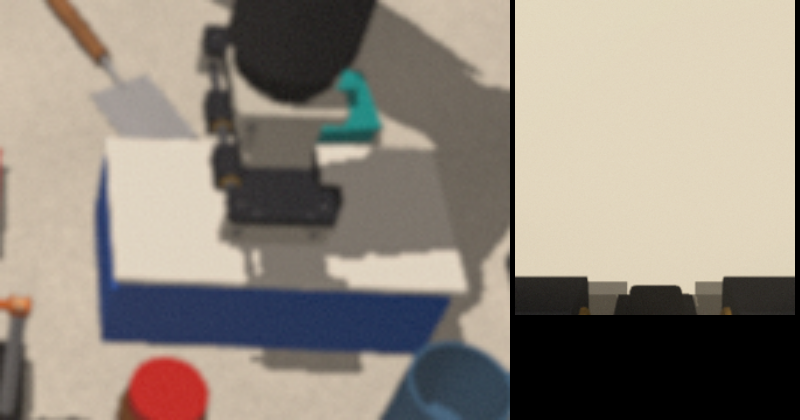

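The lid seems to have come up level, since the grip's torsional friction held it (full weight and about 0.086 N·m on the wrist). I will set it back down, loosen the grip to bare contact, and lift along the arc.

Call:
jog_arm(motion=[{"offset": [1, 0, 5], "roll": 0, "hand": 17}, {"offset": [2, 0, 10], "roll": 0, "hand": 17}, {"offset": [2, 0, 10], "roll": 0, "hand": 17}, {"offset": [2, 0, 11], "roll": 0, "hand": 17.95}, {"offset": [2, 0, 11], "roll": 0, "hand": 17.95}, {"offset": [2, 0, 11], "roll": 0, "hand": 17.95}, {"offset": [2, 0, 11], "roll": 0, "hand": 17.95}, {"offset": [1, 0, 6], "roll": 0, "hand": 17.95}, {"offset": [0, 0, 0], "roll": 0, "hand": 17.95}, {"offset": [-1, 0, -4], "roll": 0, "hand": 17.95}, {"offset": [-1, 0, -4], "roll": 0, "hand": 17.95}, {"offset": [-1, 0, -4], "roll": 0, "hand": 17.95}])

```text
clock: 5.68
tool_pos: [0.5113, 0.3281, 0.1209]
orientation: [-179.9, 0.1, -89.7]
force: [-0.4, -0.8, -2.2]
opening: 0.018
```

```bash
cat >> h.py <<'E'
def fm():
    o=ctrl.get_obs();print("F",np.round(o["force"],1),"M",np.round(o["moment"],3),"op",round(o["opening"],4),"p",np.round(o["tool_pos"],4),"t",o["clock"])
E
python3 - <<'E'
from h import *
fm()
E
```

```text
F [-0.4 -0.8 -2.2] M [ 0.168  0.123 -0.067] op 0.018 p [0.5113 0.3281 0.1209] t 5.6833
```

Call:
jog_arm(motion=[{"offset": [-2, 0, -4], "roll": 0, "hand": 17.95}, {"offset": [-3, 0, -8], "roll": 0, "hand": 17.95}, {"offset": [-5, 0, -12], "roll": 0, "hand": 17.95}, {"offset": [-5, 0, -12], "roll": 0, "hand": 17.95}, {"offset": [-5, 0, -12], "roll": 0, "hand": 17.95}])

```text
clock: 6.1
tool_pos: [0.5112, 0.3331, 0.1326]
orientation: [-180.0, 0.0, -89.7]
force: [-0.8, 0.3, -2.2]
opening: 0.0178
```

```bash
python3 - <<'E'
from h import *
fm()
s=snap("scene"); c=s["img"][190:330,350:520]; t=snap("top")["img"][190:300,110:260]
im=np.zeros((420,800,3),np.uint8); im[:420,:510]=cv2.resize(c,None,fx=3,fy=3); im[:209,515:800]=cv2.resize(t,(285,209)); cv2.imwrite("pics/t2.png",im[:,:,::-1])
# predicted left (-y) plate corners in scene, near (x=.584) side
for th in (0,10):
    a=np.radians(th); P=[]
    for dy,dz in((-.276,0.008),(0,.008)): 
        P.append((.584,.493+dy*np.cos(a)+dz*np.sin(a),(.10 if th==0 else .08)-dy*np.sin(a)+dz*np.cos(a)))
    print(th,((proj(s,np.array(P))-[350,190])*3).round())
E
```

```text
F [-0.8  0.3 -2.2] M [ 0.119  0.067 -0.03 ] op 0.0178 p [0.5112 0.3331 0.1326] t 6.1
0 [[110. 270.]
 [466. 283.]]
10 [[122. 249.]
 [460. 298.]]
```

View pics/t2.png

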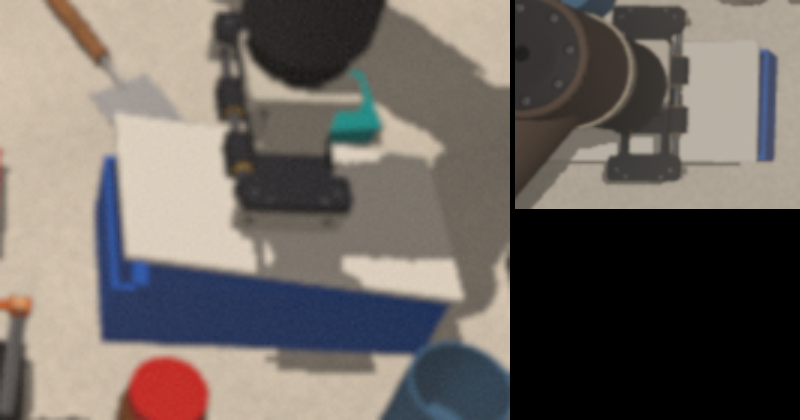

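The lid is tipping as wanted. Its near edge runs from (125,262) to (463,300), about 9–10°, and the far (+y) edge is still on the rim. I will continue along the arc.

Call:
jog_arm(motion=[{"offset": [-2, 0, -5], "roll": 0, "hand": 17.95}, {"offset": [-4, 0, -10], "roll": 0, "hand": 17.95}, {"offset": [-6, 0, -15], "roll": 0, "hand": 17.95}, {"offset": [-8, 0, -20], "roll": 0, "hand": 17.95}, {"offset": [-11, 0, -25], "roll": 0, "hand": 17.95}, {"offset": [-13, 0, -29], "roll": 0, "hand": 17.95}, {"offset": [-13, 0, -29], "roll": 0, "hand": 17.95}, {"offset": [-13, 0, -29], "roll": 0, "hand": 17.95}, {"offset": [-13, 0, -29], "roll": 0, "hand": 17.95}])

```text
clock: 6.95
tool_pos: [0.5109, 0.3457, 0.1611]
orientation: [180.0, 0.0, -89.7]
force: [-0.4, -0.2, -1.4]
opening: 0.0178
```

```bash
python3 - <<'E'
from h import *
fm()
s=snap("scene"); c=s["img"][190:330,350:520]; t=snap("top")["img"][190:300,110:260]
im=np.zeros((420,800,3),np.uint8); im[:420,:510]=cv2.resize(c,None,fx=3,fy=3); im[:209,515:800]=cv2.resize(t,(285,209)); cv2.imwrite("pics/t3.png",im[:,:,::-1])
for th in (14,17,20):
    a=np.radians(th); P=[]
    for dy,dz in((-.276,0.008),(0,.008)): 
        P.append((.584,.493+dy*np.cos(a)+dz*np.sin(a),.08-dy*np.sin(a)+dz*np.cos(a)))
    print(th,((proj(s,np.array(P))-[350,190])*3).round())
E
```

```text
F [-0.4 -0.2 -1.4] M [0.016 0.03  0.004] op 0.0178 p [0.5109 0.3457 0.1611] t 6.95
14 [[131. 235.]
 [460. 298.]]
17 [[139. 224.]
 [461. 298.]]
20 [[148. 213.]
 [461. 298.]]
```

View pics/t3.png

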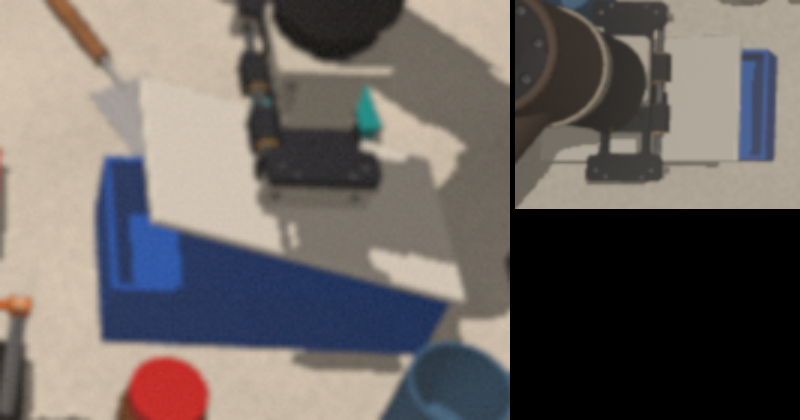

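The lid is now tipped about 18° (near corner at (150,222)) with its +y edge still on the rim at (463,300). I will lower it back along the arc, regrip at the middle, and lift it off level.

Call:
jog_arm(motion=[{"offset": [2, 0, 5], "roll": 0, "hand": 17.95}, {"offset": [5, 0, 11], "roll": 0, "hand": 17.95}, {"offset": [8, 0, 18], "roll": 0, "hand": 17.95}, {"offset": [11, 0, 25], "roll": 0, "hand": 17.95}, {"offset": [14, 0, 32], "roll": 0, "hand": 17.95}, {"offset": [16, 0, 39], "roll": 0, "hand": 17.95}, {"offset": [18, 0, 45], "roll": 0, "hand": 17.95}, {"offset": [20, 0, 50], "roll": 0, "hand": 17.95}, {"offset": [21, 0, 54], "roll": 0, "hand": 17.95}, {"offset": [21, 0, 56], "roll": 0, "hand": 17.95}, {"offset": [21, 0, 57], "roll": 0, "hand": 17.95}, {"offset": [21, 0, 57], "roll": 0, "hand": 17.95}, {"offset": [21, 0, 57], "roll": 0, "hand": 30}, {"offset": [21, 0, 57], "roll": 0, "hand": 30}, {"offset": [21, 0, 57], "roll": 0, "hand": 30}, {"offset": [-11, 0, 57], "roll": 0, "hand": 30}, {"offset": [-11, 0, 57], "roll": 0, "hand": 30}, {"offset": [-11, 0, 57], "roll": 0, "hand": 30}, {"offset": [-11, 0, 57], "roll": 0, "hand": 0}, {"offset": [-11, 0, 57], "roll": 0, "hand": 0}])

```text
clock: 8.72
tool_pos: [0.5108, 0.3563, 0.1041]
orientation: [180.0, -0.0, -89.7]
force: [0.3, 1.2, -0.2]
opening: 0.0217
```

Call:
jog_arm(motion=[{"offset": [0, 0, 0], "roll": 0, "hand": 0}, {"offset": [0, 0, 0], "roll": 0, "hand": 0}, {"offset": [0, 0, 0], "roll": 0, "hand": 0}, {"offset": [0, 0, -10], "roll": 0, "hand": 0}, {"offset": [0, 0, -20], "roll": 0, "hand": 0}, {"offset": [0, 0, -45], "roll": 0, "hand": 0}, {"offset": [0, 0, -75], "roll": 0, "hand": 0}, {"offset": [0, 0, -110], "roll": 0, "hand": 0}, {"offset": [0, 0, -150], "roll": 0, "hand": 0}, {"offset": [0, 0, -180], "roll": 0, "hand": 0}, {"offset": [0, 0, -180], "roll": 0, "hand": 0}, {"offset": [0, 0, -180], "roll": 0, "hand": 0}])

```text
clock: 9.72
tool_pos: [0.5114, 0.3573, 0.2876]
orientation: [-179.8, 0.3, -89.7]
force: [-0.2, -0.2, -3.1]
opening: 0.0179
```

```bash
python3 - <<'E'
from h import *
fm()
s=snap("scene"); t=snap("top")
c=s["img"][120:330,300:560];
im=np.zeros((420,800,3),np.uint8); im[:420,:520]=cv2.resize(c,None,fx=2,fy=2); im[:205,525:800]=cv2.resize(t["img"][190:300,110:260],(275,205)); cv2.imwrite("pics/t4.png",im[:,:,::-1])
# tub rim blue outline
m=hsv(t,(100,100,30),(125,255,255),(110,195,262,295)); print("tub",rect(t,big(m),.08))
go([.485,-.344,.25],1.0)
E
```

```text
F [-0.2 -0.2 -3.1] M [0.043 0.204 0.007] op 0.0179 p [0.5114 0.3573 0.2876] t 9.7167
tub (array([0.5091, 0.2357], dtype=float32), array([133.6,  30.1], dtype=float32), np.float32(-0.5))
off [700.1  28.6  34. ] roll -0.013 j6 -52.6 t 9.8
tool x,y in world [ 0.005 -1.     0.   ] [-1.    -0.005  0.001]
```

View pics/t4.png

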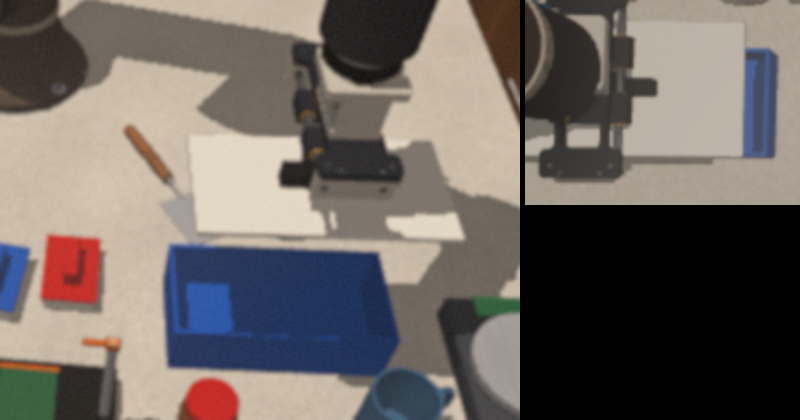

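Call:
jog_arm(motion=[{"offset": [700, 28, 0], "roll": -0.02, "hand": 0}, {"offset": [700, 28, 0], "roll": -0.02, "hand": 0}, {"offset": [700, 28, 0], "roll": -0.02, "hand": 0}, {"offset": [700, 28, 0], "roll": -0.02, "hand": 0}, {"offset": [700, 28, 0], "roll": -0.02, "hand": 0}, {"offset": [700, 28, 0], "roll": -0.02, "hand": 0}, {"offset": [700, 28, 0], "roll": -0.02, "hand": 0}, {"offset": [700, 28, 0], "roll": -0.02, "hand": 0}, {"offset": [700, 28, 0], "roll": -0.02, "hand": 0}, {"offset": [700, 28, 0], "roll": -0.02, "hand": 0}, {"offset": [700, 28, 0], "roll": -0.02, "hand": 0}, {"offset": [700, 28, 0], "roll": -0.02, "hand": 0}, {"offset": [700, 28, 0], "roll": -0.02, "hand": 0}, {"offset": [700, 28, 0], "roll": -0.02, "hand": 0}, {"offset": [700, 28, 0], "roll": -0.02, "hand": 0}, {"offset": [700, 28, 0], "roll": -0.02, "hand": 0}, {"offset": [700, 28, 0], "roll": -0.02, "hand": 0}, {"offset": [700, 28, 0], "roll": -0.02, "hand": 0}, {"offset": [700, 28, 0], "roll": -0.02, "hand": 0}, {"offset": [700, 28, 0], "roll": -0.02, "hand": 0}])

```text
clock: 11.48
tool_pos: [0.4856, -0.3433, 0.2826]
orientation: [179.8, 0.1, -88.6]
force: [-0.6, -0.1, -1.9]
opening: 0.0177
```

```bash
python3 - <<'E'
from h import *
go([.485,-.344,.25],1.5)
E
```

```text
off [ 0.8  0.5 32.6] roll -0.002 j6 17.8 t 11.5
tool x,y in world [ 0.024 -1.    -0.001] [-1.    -0.024  0.003]
```

Call:
jog_arm(motion=[{"offset": [1, 0, 40], "roll": 0, "hand": 0}, {"offset": [1, 0, 80], "roll": 0, "hand": 0}, {"offset": [1, 0, 120], "roll": 0, "hand": 0}, {"offset": [1, 0, 160], "roll": 0, "hand": 0}, {"offset": [1, 0, 195], "roll": 0, "hand": 0}, {"offset": [1, 0, 220], "roll": 0, "hand": 0}, {"offset": [1, 0, 232], "roll": 0, "hand": 0}, {"offset": [1, 0, 238], "roll": 0, "hand": 0}, {"offset": [1, 0, 242], "roll": 0, "hand": 0}, {"offset": [1, 0, 245], "roll": 0, "hand": 0}, {"offset": [1, 0, 246], "roll": 0, "hand": 0}, {"offset": [1, 0, 246], "roll": 0, "hand": 0}])

```text
clock: 12.48
tool_pos: [0.4871, -0.3444, 0.0391]
orientation: [-179.9, -0.0, -88.5]
force: [-1.0, -0.0, -1.7]
opening: 0.0179
```

```bash
python3 - <<'E'
from h import *
fm()
t=snap("top")
m=hsv(t,(100,90,25),(125,255,255),(100,190,262,295)); print("tub",rect(t,big(cv2.morphologyEx(m,cv2.MORPH_OPEN,np.ones((3,3)))),.08))
red=hsv(t,(0,120,60),(8,255,255),(255,220,330,320))|hsv(t,(172,120,60),(179,255,255),(255,220,330,320))
print("red",rect(t,big(red),.028)); print("blue",rect(t,big(hsv(t,(100,120,40),(125,255,255),(305,220,380,310))),.028))
cv2.imwrite("pics/t5.png",cv2.resize(t["img"][140:310,100:380],None,fx=2.8,fy=2.8,interpolation=cv2.INTER_CUBIC)[:,:,::-1])
E
```

```text
F [-1.  -0.  -1.7] M [ 0.017  0.114 -0.122] op 0.0179 p [ 0.4871 -0.3444  0.0391] t 12.4833
tub (array([0.5097, 0.3507], dtype=float32), array([274.7, 136.8], dtype=float32), np.float32(89.8))
red (array([0.4445, 0.0976], dtype=float32), array([106.2,  72.5], dtype=float32), np.float32(-3.6))
blue (array([ 0.4103, -0.0258], dtype=float32), array([9.8, 4.9], dtype=float32), np.float32(0.5))
```

View pics/t5.png

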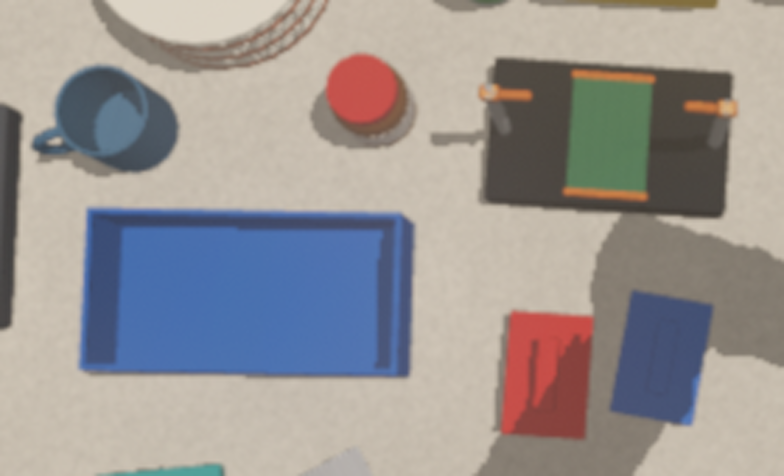

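Call:
jog_arm(motion=[{"offset": [0, 0, 2], "roll": 0, "hand": 0}, {"offset": [0, 0, 3], "roll": 0, "hand": 0}, {"offset": [0, 0, 3], "roll": 0, "hand": 0}, {"offset": [0, 0, 3], "roll": 0, "hand": 40}, {"offset": [0, 0, 3], "roll": 0, "hand": 40}, {"offset": [0, 0, 3], "roll": 0, "hand": 40}, {"offset": [0, 0, 3], "roll": 0, "hand": 40}, {"offset": [0, 0, -40], "roll": 0, "hand": 50}, {"offset": [0, 0, -80], "roll": 0, "hand": 50}, {"offset": [0, 0, -120], "roll": 0, "hand": 50}, {"offset": [0, 0, -120], "roll": 0, "hand": 50}, {"offset": [0, 0, -120], "roll": 0, "hand": 50}])

```text
clock: 13.53
tool_pos: [0.488, -0.3451, 0.1614]
orientation: [-179.7, -0.1, -88.6]
force: [-0.6, 0.1, -1.8]
opening: 0.0504
```

```bash
python3 - <<'E'
from h import *
fm()
t=snap("top")
cor=np.array([(88,209),(403,215),(401,375),(81,369)])/2.8+[100,140]; w=cast(t,cor,.08); print(w.round(4),w.mean(0).round(4),rect(t,cor,.08))
tips=np.array([(531,96),(686,106)])/2.8+[100,140]; w=cast(t,tips,.174); print("tips",w.round(4),w.mean(0).round(4))
b=np.array([(497,58),(732,73),(721,216),(484,202)])/2.8+[100,140]; w=cast(t,b,.03); print("base",w.mean(0).round(4),rect(t,b,.03))
go([.4445,.0985,.16],86.3)
E
```

```text
F [-0.6  0.1 -1.8] M [ 0.081  0.164 -0.017] op 0.0504 p [ 0.488  -0.3451  0.1614] t 13.5333
[[0.5778 0.4865 0.08  ]
 [0.5763 0.2189 0.08  ]
 [0.4406 0.217  0.08  ]
 [0.4421 0.4863 0.08  ]] [0.5092 0.3522 0.08  ] (array([0.5092, 0.3518], dtype=float32), array([270.2, 135.7], dtype=float32), np.float32(89.7))
tips [[ 0.6603  0.106   0.174 ]
 [ 0.654  -0.0164  0.174 ]] [0.6571 0.0448 0.174 ]
base [0.6552 0.0456 0.03  ] (array([0.655 , 0.0456], dtype=float32), array([212.7, 130.2], dtype=float32), np.float32(87.1))
off [-443.9   31.3   -1. ] roll -1.481 j6 18.0 t 13.6
tool x,y in world [ 0.025 -1.     0.   ] [-1.    -0.025 -0.002]
```

Call:
jog_arm(motion=[{"offset": [-444, 31, 0], "roll": -1.481, "hand": 50}, {"offset": [-444, 31, 0], "roll": -1.481, "hand": 50}, {"offset": [-444, 31, 0], "roll": -1.481, "hand": 50}, {"offset": [-444, 31, 0], "roll": -1.481, "hand": 50}, {"offset": [-444, 31, 0], "roll": -1.481, "hand": 50}, {"offset": [-444, 31, 0], "roll": -1.481, "hand": 50}, {"offset": [-444, 31, 0], "roll": -1.481, "hand": 50}, {"offset": [-444, 31, 0], "roll": -1.481, "hand": 50}, {"offset": [-444, 31, 0], "roll": -1.481, "hand": 50}, {"offset": [-444, 31, 0], "roll": -1.481, "hand": 50}, {"offset": [-444, 31, 0], "roll": -1.481, "hand": 50}, {"offset": [-444, 31, 0], "roll": -1.481, "hand": 50}, {"offset": [-444, 31, 0], "roll": -1.481, "hand": 50}, {"offset": [-444, 31, 0], "roll": -1.481, "hand": 50}, {"offset": [-444, 31, 0], "roll": -1.481, "hand": 50}, {"offset": [-444, 31, 0], "roll": -1.481, "hand": 50}, {"offset": [-444, 31, 0], "roll": -1.481, "hand": 50}])

```text
clock: 15.0
tool_pos: [0.4443, 0.0977, 0.158]
orientation: [180.0, 0.0, -3.9]
force: [-0.6, -0.4, -0.3]
opening: 0.0502
```

```bash
python3 - <<'E'
from h import *
fm()
s=snap("wrist","w2.png")
m=hsv(s,(0,120,60),(8,255,255))|hsv(s,(172,120,60),(179,255,255)); n,l,st,ce=cv2.connectedComponentsWithStats(m)
for i in np.argsort(-st[1:,4])[:3]+1: print(st[i],ce[i].round(), rect(s,big((l==i).astype(np.uint8)*255),.028))
go([.4445,.0985,.042],86.3)
# lid on mat check
t=snap("top"); r=big(hsv(t,(0,0,120),(179,60,255),(395,205,560,315))); print("lid",rect(t,r,.02))
cv2.imwrite("pics/w2.png",np.hstack([cv2.resize(s["img"],(480,360)),cv2.resize(t["img"][195:325,395:550],(310,260))[np.r_[0:260,[0]*100]]])[:,:,::-1])
E
```

```text
F [-0.6 -0.4 -0.3] M [-0.104  0.116 -0.006] op 0.0502 p [0.4443 0.0977 0.158 ] t 15.0
[  260   151   114   158 17160] [317. 228.] (array([0.4456, 0.1003], dtype=float32), array([108.3,  73.5], dtype=float32), np.float32(-3.3))
off [ 1.000e-01 -7.000e-01  1.161e+02] roll -0.003 j6 48.8 t 15.1
tool x,y in world [ 0.998 -0.067 -0.   ] [-0.067 -0.998  0.   ]
lid (array([ 0.4864, -0.3549], dtype=float32), array([413.7, 271.1], dtype=float32), np.float32(-89.3))
```

View pics/w2.png

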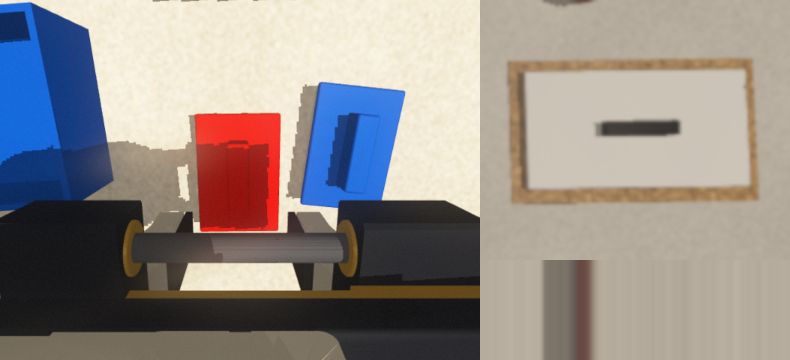

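The lid lies flat inside the mat's outline (right panel). The red dish is right under the jaws, at about (317,228) full-frame in the wrist image. Descend and grip.

Call:
jog_arm(motion=[{"offset": [1, -1.5, 35], "roll": 0, "hand": 50}, {"offset": [1, -1.5, 70], "roll": 0, "hand": 50}, {"offset": [1, -1.5, 95], "roll": 0, "hand": 50}, {"offset": [1, -1.5, 110], "roll": 0, "hand": 50}, {"offset": [1, -1.5, 116], "roll": 0, "hand": 50}, {"offset": [1, -1.5, 116], "roll": 0, "hand": 50}, {"offset": [1, -1.5, 116], "roll": 0, "hand": 0}, {"offset": [1, -1.5, 116], "roll": 0, "hand": 0}, {"offset": [1, -1.5, 116], "roll": 0, "hand": 0}, {"offset": [1, -1.5, 116], "roll": 0, "hand": 0}, {"offset": [1, -1.5, 116], "roll": 0, "hand": 0}, {"offset": [1, -1.5, 116], "roll": 0, "hand": 0}])

```text
clock: 16.1
tool_pos: [0.4456, 0.1, 0.0428]
orientation: [-180.0, -0.0, -3.7]
force: [-0.7, -1.0, 6.5]
opening: 0.0179
```

Call:
jog_arm(motion=[{"offset": [0, 0, -20], "roll": 0, "hand": 0}, {"offset": [0, 0, -60], "roll": 0, "hand": 0}, {"offset": [0, 0, -100], "roll": 0, "hand": 0}, {"offset": [0, 0, -140], "roll": 0, "hand": 0}, {"offset": [0, 0, -180], "roll": 0, "hand": 0}, {"offset": [0, 0, -200], "roll": 0, "hand": 0}, {"offset": [0, 0, -200], "roll": 0, "hand": 0}, {"offset": [0, 0, -200], "roll": 0, "hand": 0}, {"offset": [0, 0, -200], "roll": 0, "hand": 0}])

```text
clock: 16.85
tool_pos: [0.4443, 0.0997, 0.2408]
orientation: [180.0, 0.1, -3.7]
force: [-0.0, -0.2, -3.9]
opening: 0.0174
```

```bash
python3 - <<'E'
from h import *
fm()
s=snap("wrist")
m=hsv(s,(0,120,60),(8,255,255))|hsv(s,(172,120,60),(179,255,255))
z=pose()[1][2]-.042+.028; print("red in hand",rect(s,big(m),z))
go([.6565,.0452,.23],87)
E
```

```text
F [-0.  -0.2 -3.9] M [-0.14   0.138 -0.005] op 0.0174 p [0.4443 0.0997 0.2408] t 16.85
red in hand (array([0.4692, 0.0991], dtype=float32), array([72.9, 58.4], dtype=float32), np.float32(86.3))
off [215.3  40.4   9.9] roll -0.013 j6 48.8 t 16.9
tool x,y in world [ 0.998 -0.065 -0.003] [-0.065 -0.998  0.001]
```

Call:
jog_arm(motion=[{"offset": [40, 7, 0], "roll": -0.013, "hand": 0}, {"offset": [80, 15, 0], "roll": -0.013, "hand": 0}, {"offset": [120, 22, 0], "roll": -0.013, "hand": 0}, {"offset": [160, 30, 0], "roll": -0.013, "hand": 0}, {"offset": [195, 36, 0], "roll": -0.013, "hand": 0}, {"offset": [215, 40, 0], "roll": -0.013, "hand": 0}, {"offset": [215, 40, 0], "roll": -0.013, "hand": 0}, {"offset": [215, 40, 10], "roll": -0.013, "hand": 0}, {"offset": [215, 40, 20], "roll": -0.013, "hand": 0}, {"offset": [215, 40, 30], "roll": -0.013, "hand": 0}, {"offset": [215, 40, 38], "roll": -0.013, "hand": 0}, {"offset": [215, 40, 38], "roll": -0.013, "hand": 0}, {"offset": [215, 40, 38], "roll": -0.013, "hand": 0}])

```text
clock: 17.98
tool_pos: [0.6566, 0.0464, 0.2038]
orientation: [180.0, 0.1, -2.9]
force: [-0.1, -0.3, -2.7]
opening: 0.0175
```

```bash
python3 - <<'E'
from h import *
fm(); go([.6565,.0452,.202],87)
a=snap("scene"); b=snap("top"); w=snap("wrist")
print("wrist",rect(w,big(hsv(w,(0,120,60),(8,255,255))|hsv(w,(172,120,60),(179,255,255))),.188))
im=np.zeros((600,800,3),np.uint8); im[:390,:480]=cv2.resize(a["img"][255:385,245:405],None,fx=3,fy=3); im[:210,485:797]=cv2.resize(b["img"][140:210,268:372],None,fx=3,fy=3); im[215:455,485:800]=cv2.resize(w["img"],(315,240)); cv2.imwrite("pics/v1.png",im[:,:,::-1])
E
```

```text
F [-0.1 -0.3 -2.7] M [-0.083  0.091  0.028] op 0.0175 p [0.6566 0.0464 0.2038] t 17.9833
off [-0.1  1.2  1.8] roll 0.001 j6 66.1 t 18.0
tool x,y in world [ 0.999 -0.051 -0.001] [-0.051 -0.999  0.   ]
wrist (array([0.6832, 0.0515], dtype=float32), array([85.6, 61.8], dtype=float32), np.float32(85.7))
```

View pics/v1.png

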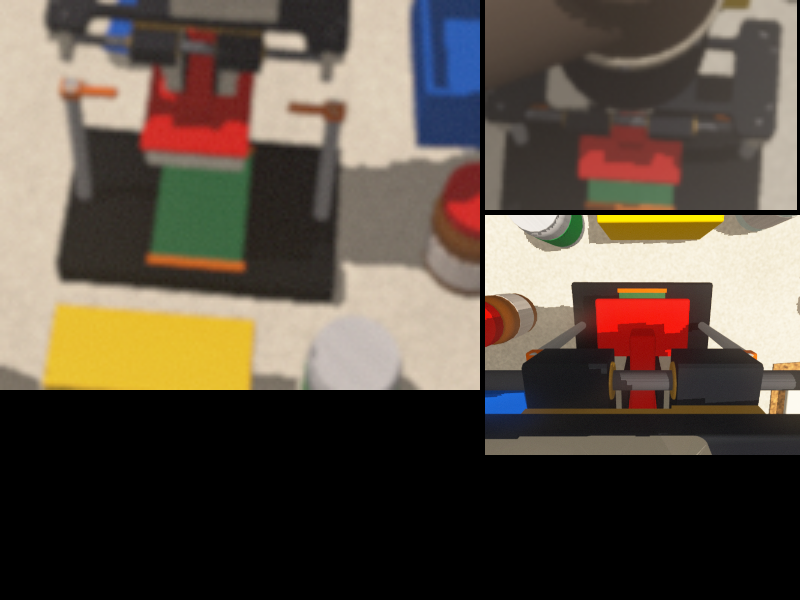

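The scene crop shows the dish hanging level between the pointer tips, which are at crop (117,92) and (288,107). I will cross-check their midpoint with this camera.

```bash
python3 - <<'E'
from h import *
a=snap("scene"); t=(np.array([(117,92),(288,107)])+.5)/3+[245,255]-.5
w=cast(a,t,.174); print(w.round(4),w.mean(0).round(4))
# red lid top front edge corners in scene crop at z .190
e=(np.array([(141,148),(248,156)])+.5)/3+[245,255]-.5; w=cast(a,e,.189); print(w.round(4),w.mean(0).round(4))
E
```

```text
[[ 0.6545 -0.0148  0.174 ]
 [ 0.662   0.1072  0.174 ]] [0.6582 0.0462 0.174 ]
[[0.7099 0.0069 0.189 ]
 [0.7131 0.0797 0.189 ]] [0.7115 0.0433 0.189 ]
```

Call:
jog_arm(motion=[{"offset": [1, 1, 2], "roll": 0.005, "hand": 0}, {"offset": [1, 1, 2], "roll": 0.005, "hand": 0}, {"offset": [1, 1, 2], "roll": 0.005, "hand": 0}, {"offset": [1, 1, 2], "roll": 0.005, "hand": 0}, {"offset": [1, 1, 2], "roll": 0.005, "hand": 0}, {"offset": [1, 1, 2], "roll": 0.005, "hand": 0}, {"offset": [1, 1, 2], "roll": 0.005, "hand": 0}, {"offset": [1, 1, 2], "roll": 0.005, "hand": 0}, {"offset": [1, 1, 2], "roll": 0.005, "hand": 0}, {"offset": [1, 1, 2], "roll": 0.005, "hand": 0}, {"offset": [1, 1, 2], "roll": 0.005, "hand": 0}, {"offset": [1, 1, 2], "roll": 0.005, "hand": 0}, {"offset": [1, 1, 2], "roll": 0.005, "hand": 0}, {"offset": [1, 1, 2], "roll": 0.005, "hand": 0}, {"offset": [1, 1, 2], "roll": 0.005, "hand": 0}, {"offset": [1, 1, 2], "roll": 0.005, "hand": 0}, {"offset": [1, 1, 2], "roll": 0.005, "hand": 0}, {"offset": [1, 1, 2], "roll": 0.005, "hand": 0}, {"offset": [1, 1, 2], "roll": 0.005, "hand": 0}, {"offset": [1, 1, 2], "roll": 0.005, "hand": 0}])

```text
clock: 19.85
tool_pos: [0.6583, 0.0452, 0.2022]
orientation: [-180.0, 0.0, -3.3]
force: [1.5, 0.9, -2.7]
opening: 0.0177
```

Call:
jog_arm(motion=[{"offset": [0, 0, 0], "roll": 0, "hand": 0}, {"offset": [0, 0, 0], "roll": 0, "hand": 0}, {"offset": [0, 0, 0], "roll": 0, "hand": 0}, {"offset": [0, 0, 0], "roll": 0, "hand": 0}, {"offset": [0, 0, 0], "roll": 0, "hand": 0}, {"offset": [0, 0, 0], "roll": 0, "hand": 0}, {"offset": [0, 0, 0], "roll": 0, "hand": 0}, {"offset": [0, 0, 0], "roll": 0, "hand": 0}, {"offset": [0, 0, 0], "roll": 0, "hand": 0}, {"offset": [0, 0, 0], "roll": 0, "hand": 0}, {"offset": [0, 0, 0], "roll": 0, "hand": 0}, {"offset": [0, 0, 0], "roll": 0, "hand": 0}, {"offset": [0, 0, 0], "roll": 0, "hand": 0}, {"offset": [0, 0, 0], "roll": 0, "hand": 0}])

```text
clock: 21.02
tool_pos: [0.6583, 0.0452, 0.2022]
orientation: [180.0, -0.0, -3.3]
force: [-0.9, 0.5, -2.6]
opening: 0.018
```

```bash
python3 - <<'E'
from h import *
fm(); go([.51,.413,.24],90)
E
```

```text
F [-0.9  0.5 -2.6] M [-0.098  0.108 -0.009] op 0.018 p [0.6583 0.0452 0.2022] t 21.0167
off [-169.  -358.8  -37.8] roll -0.057 j6 65.9 t 21.0
tool x,y in world [ 0.998 -0.057  0.   ] [-0.057 -0.998  0.   ]
```

Call:
jog_arm(motion=[{"offset": [0, 0, -15], "roll": 0, "hand": 0}, {"offset": [0, 0, -38], "roll": 0, "hand": 0}, {"offset": [0, 0, -50], "roll": 0, "hand": 0}, {"offset": [-15, -32, -50], "roll": -0.057, "hand": 0}, {"offset": [-32, -68, -50], "roll": -0.057, "hand": 0}, {"offset": [-49, -104, -50], "roll": -0.057, "hand": 0}, {"offset": [-66, -140, -50], "roll": -0.057, "hand": 0}, {"offset": [-83, -176, -50], "roll": -0.057, "hand": 0}, {"offset": [-100, -212, -50], "roll": -0.057, "hand": 0}, {"offset": [-117, -248, -50], "roll": -0.057, "hand": 0}, {"offset": [-134, -284, -50], "roll": -0.057, "hand": 0}, {"offset": [-151, -320, -50], "roll": -0.057, "hand": 0}, {"offset": [-163, -346, -50], "roll": -0.057, "hand": 0}, {"offset": [-169, -359, -50], "roll": -0.057, "hand": 0}, {"offset": [-169, -359, -50], "roll": -0.057, "hand": 0}, {"offset": [-169, -359, -50], "roll": -0.057, "hand": 0}, {"offset": [-169, -359, -50], "roll": -0.057, "hand": 0}])

```text
clock: 22.43
tool_pos: [0.5102, 0.4126, 0.2522]
orientation: [180.0, 0.0, -0.0]
force: [0.2, 0.7, -3.7]
opening: 0.0179
```

```bash
python3 - <<'E'
from h import *
fm(); go([.51,.413,.048],90)
t=snap("top"); cv2.imwrite("pics/t6.png",t["img"][:,:,::-1])
E
```

```text
F [ 0.2  0.7 -3.7] M [-0.114  0.135  0.007] op 0.0179 p [0.5102 0.4126 0.2522] t 22.4333
off [-2.000e-01 -5.000e-01  2.042e+02] roll -0.0 j6 34.0 t 22.4
tool x,y in world [ 1. -0. -0.] [-0. -1.  0.]
```

Call:
jog_arm(motion=[{"offset": [0, 0, 35], "roll": 0, "hand": 0}, {"offset": [0, 0, 70], "roll": 0, "hand": 0}, {"offset": [0, 0, 105], "roll": 0, "hand": 0}, {"offset": [0, 0, 130], "roll": 0, "hand": 0}, {"offset": [0, 0, 155], "roll": 0, "hand": 0}, {"offset": [0, 0, 180], "roll": 0, "hand": 0}, {"offset": [0, 0, 193], "roll": 0, "hand": 0}, {"offset": [0, 0, 199], "roll": 0, "hand": 0}, {"offset": [0, 0, 202], "roll": 0, "hand": 0}, {"offset": [0, 0, 204], "roll": 0, "hand": 0}, {"offset": [0, 0, 205], "roll": 0, "hand": 0}, {"offset": [0, 0, 205], "roll": 0, "hand": 0}, {"offset": [0, 0, 205], "roll": 0, "hand": 0}])

```text
clock: 23.57
tool_pos: [0.5104, 0.4136, 0.0483]
orientation: [-179.9, -0.1, 0.0]
force: [-0.7, 0.0, -3.3]
opening: 0.0179
```

Call:
jog_arm(motion=[{"offset": [0, 0, 0], "roll": 0, "hand": 34}, {"offset": [0, 0, 0], "roll": 0, "hand": 34}, {"offset": [0, 0, 0], "roll": 0, "hand": 34}, {"offset": [0, 0, 0], "roll": 0, "hand": 34}, {"offset": [0, 0, -10], "roll": 0, "hand": 34}, {"offset": [0, 0, -40], "roll": 0, "hand": 34}, {"offset": [0, 0, -80], "roll": 0, "hand": 34}, {"offset": [0, 0, -120], "roll": 0, "hand": 34}, {"offset": [0, 0, -160], "roll": 0, "hand": 34}, {"offset": [0, 0, -160], "roll": 0, "hand": 34}])

```text
clock: 24.4
tool_pos: [0.5132, 0.416, 0.2181]
orientation: [-179.4, -0.6, 0.1]
force: [1.2, 0.7, 2.0]
opening: 0.0343
```

```bash
python3 - <<'E'
from h import *
fm()
t=snap("top")
print("blue",rect(t,big(hsv(t,(100,120,40),(125,255,255),(305,220,390,320))),.028))
go([.4605,-.0015,.16],80.3)
E
```

```text
F [1.2 0.7 2. ] M [ 0.11  -0.139  0.002] op 0.0343 p [0.5132 0.416  0.2181] t 24.4
blue (array([ 0.4959, -0.0036], dtype=float32), array([103.9,  68.8], dtype=float32), np.float32(-9.8))
off [-52.1 417.   50.4] roll 0.17 j6 34.0 t 24.4
tool x,y in world [1.    0.001 0.007] [ 0.001 -1.    -0.008]
```

The blue dish was knocked about 35 mm in x (now about (0.496,-0.003)). I will go above the new place and look there.

Call:
jog_arm(motion=[{"offset": [-1, 30, 0], "roll": 0.17, "hand": 50}, {"offset": [-3, 70, 0], "roll": 0.17, "hand": 50}, {"offset": [-4, 110, 10], "roll": 0.17, "hand": 50}, {"offset": [-6, 150, 20], "roll": 0.17, "hand": 50}, {"offset": [-7, 190, 30], "roll": 0.17, "hand": 50}, {"offset": [-9, 230, 40], "roll": 0.17, "hand": 50}, {"offset": [-10, 270, 50], "roll": 0.17, "hand": 50}, {"offset": [-12, 310, 55], "roll": 0.17, "hand": 50}, {"offset": [-14, 350, 55], "roll": 0.17, "hand": 50}, {"offset": [-15, 385, 55], "roll": 0.17, "hand": 50}, {"offset": [-16, 417, 55], "roll": 0.17, "hand": 50}, {"offset": [-16, 417, 55], "roll": 0.17, "hand": 50}, {"offset": [-16, 417, 55], "roll": 0.17, "hand": 50}, {"offset": [-16, 417, 55], "roll": 0.17, "hand": 50}])

```text
clock: 25.62
tool_pos: [0.4941, -0.0039, 0.1523]
orientation: [-180.0, -0.0, -9.8]
force: [0.4, 0.0, -0.7]
opening: 0.05
```

```bash
python3 - <<'E'
from h import *
fm(); s=snap("wrist")
m=hsv(s,(100,120,40),(125,255,255)); n,l,st,ce=cv2.connectedComponentsWithStats(m)
for i in np.argsort(-st[1:,4])[:3]+1: print(st[i],ce[i].round(), rect(s,big((l==i).astype(np.uint8)*255),.028))
go([.4965,-.0015,.042],80.3)
t=snap("top"); im=np.hstack([cv2.resize(s["img"],(440,330)),cv2.resize(t["img"][190:300,110:230],(360,330))]); cv2.imwrite("pics/w3.png",im[:,:,::-1])
E
```

```text
F [ 0.4  0.  -0.7] M [0.029 0.162 0.012] op 0.05 p [ 0.4941 -0.0039  0.1523] t 25.6167
[  260   150   116   159 17598] [318. 228.] (array([ 0.497 , -0.0019], dtype=float32), array([106.6,  72.9], dtype=float32), np.float32(-9.7))
[  0 225  20  65 686] [  6. 264.] (array([0.514 , 0.2044], dtype=float32), array([45.4, 12.7], dtype=float32), np.float32(-20.4))
off [  1.9  -2.2 110.3] roll -0.0 j6 57.8 t 25.7
tool x,y in world [ 0.986 -0.169  0.   ] [-0.169 -0.986 -0.   ]
```

View pics/w3.png

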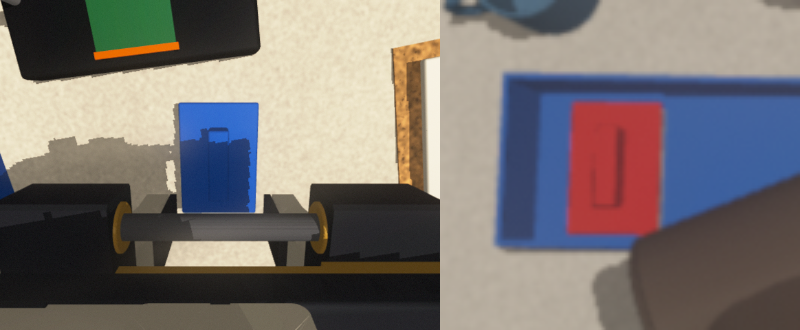

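Blue is centred under the jaws at wrist (318,228), and red lies flat in the tub (right panel). Grip blue.

Call:
jog_arm(motion=[{"offset": [2, -2, 35], "roll": 0, "hand": 50}, {"offset": [2, -2, 70], "roll": 0, "hand": 50}, {"offset": [2, -2, 92], "roll": 0, "hand": 50}, {"offset": [2, -2, 105], "roll": 0, "hand": 50}, {"offset": [2, -2, 110], "roll": 0, "hand": 50}, {"offset": [2, -2, 110], "roll": 0, "hand": 50}, {"offset": [2, -2, 110], "roll": 0, "hand": 0}, {"offset": [2, -2, 110], "roll": 0, "hand": 0}, {"offset": [2, -2, 110], "roll": 0, "hand": 0}, {"offset": [2, -2, 110], "roll": 0, "hand": 0}, {"offset": [2, -2, 110], "roll": 0, "hand": 0}, {"offset": [2, -2, 110], "roll": 0, "hand": 0}])

```text
clock: 26.72
tool_pos: [0.4966, -0.0022, 0.0428]
orientation: [-180.0, -0.0, -9.7]
force: [-1.1, 0.9, 3.6]
opening: 0.0176
```

Call:
jog_arm(motion=[{"offset": [0, 0, -20], "roll": 0, "hand": 0}, {"offset": [0, 0, -60], "roll": 0, "hand": 0}, {"offset": [0, 0, -100], "roll": 0, "hand": 0}, {"offset": [0, 0, -140], "roll": 0, "hand": 0}, {"offset": [0, 0, -180], "roll": 0, "hand": 0}, {"offset": [0, 0, -200], "roll": 0, "hand": 0}, {"offset": [0, 0, -200], "roll": 0, "hand": 0}, {"offset": [0, 0, -200], "roll": 0, "hand": 0}, {"offset": [0, 0, -200], "roll": 0, "hand": 0}])

```text
clock: 27.47
tool_pos: [0.4952, -0.0023, 0.2408]
orientation: [180.0, 0.1, -9.8]
force: [-0.8, -0.6, -3.5]
opening: 0.0183
```

```bash
python3 - <<'E'
from h import *
fm(); s=snap("wrist")
R,p=pose(); c=big(hsv(s,(100,120,40),(125,255,255),(150,0,480,300)))
q=(cast(s,c,p[2]-.014)-p)@R; print("front edge tool x", q[:,0].max(), "y range",q[:,1].min(),q[:,1].max())
go([.658,.0455,.24],86.7)
E
```

```text
F [-0.8 -0.6 -3.5] M [-0.123  0.185  0.017] op 0.0183 p [ 0.4952 -0.0023  0.2408] t 27.4667
front edge tool x 0.05414511684933662 y range -0.03741532364162472 0.035207908295901855
off [152.4 -74.8  -0.2] roll -0.113 j6 57.8 t 27.5
tool x,y in world [ 0.986 -0.169 -0.003] [-0.169 -0.986  0.001]
```

Call:
jog_arm(motion=[{"offset": [35, -17, 0], "roll": -0.113, "hand": 0}, {"offset": [70, -34, 0], "roll": -0.113, "hand": 0}, {"offset": [105, -52, 0], "roll": -0.113, "hand": 0}, {"offset": [135, -66, 0], "roll": -0.113, "hand": 0}, {"offset": [152, -75, 0], "roll": -0.113, "hand": 0}, {"offset": [152, -75, 0], "roll": -0.113, "hand": 0}, {"offset": [152, -75, 0], "roll": -0.113, "hand": 0}, {"offset": [152, -75, 10], "roll": -0.113, "hand": 0}, {"offset": [152, -75, 20], "roll": -0.113, "hand": 0}, {"offset": [152, -75, 30], "roll": -0.113, "hand": 0}, {"offset": [152, -75, 39], "roll": -0.113, "hand": 0}, {"offset": [152, -75, 39], "roll": -0.113, "hand": 0}, {"offset": [152, -75, 39], "roll": -0.113, "hand": 0}])

```text
clock: 28.6
tool_pos: [0.6582, 0.0458, 0.2026]
orientation: [180.0, 0.1, -3.3]
force: [0.7, -0.4, -2.5]
opening: 0.0178
```

```bash
python3 - <<'E'
from h import *
fm(); go([.658,.0455,.202],86.7)
E
```

```text
F [ 0.7 -0.4 -2.5] M [-0.113  0.049  0.048] op 0.0178 p [0.6582 0.0458 0.2026] t 28.6
off [-0.2  0.4  0.6] roll 0.001 j6 65.9 t 28.6
tool x,y in world [ 0.998 -0.057 -0.001] [-0.057 -0.998  0.001]
```

On the spot; hold still for over 2 s.

Call:
jog_arm(motion=[{"offset": [0, 0, 0], "roll": 0, "hand": 0}, {"offset": [0, 0, 0], "roll": 0, "hand": 0}, {"offset": [0, 0, 0], "roll": 0, "hand": 0}, {"offset": [0, 0, 0], "roll": 0, "hand": 0}, {"offset": [0, 0, 0], "roll": 0, "hand": 0}, {"offset": [0, 0, 0], "roll": 0, "hand": 0}, {"offset": [0, 0, 0], "roll": 0, "hand": 0}, {"offset": [0, 0, 0], "roll": 0, "hand": 0}, {"offset": [0, 0, 0], "roll": 0, "hand": 0}, {"offset": [0, 0, 0], "roll": 0, "hand": 0}, {"offset": [0, 0, 0], "roll": 0, "hand": 0}, {"offset": [0, 0, 0], "roll": 0, "hand": 0}, {"offset": [0, 0, 0], "roll": 0, "hand": 0}, {"offset": [0, 0, 0], "roll": 0, "hand": 0}, {"offset": [0, 0, 0], "roll": 0, "hand": 0}, {"offset": [0, 0, 0], "roll": 0, "hand": 0}, {"offset": [0, 0, 0], "roll": 0, "hand": 0}, {"offset": [0, 0, 0], "roll": 0, "hand": 0}, {"offset": [0, 0, 0], "roll": 0, "hand": 0}, {"offset": [0, 0, 0], "roll": 0, "hand": 0}])

```text
clock: 30.27
tool_pos: [0.6589, 0.0461, 0.2032]
orientation: [180.0, 0.0, -3.3]
force: [-0.1, 0.3, -3.1]
opening: 0.0175
```

Call:
jog_arm(motion=[{"offset": [0, 0, 0], "roll": 0, "hand": 0}, {"offset": [0, 0, 0], "roll": 0, "hand": 0}, {"offset": [0, 0, 0], "roll": 0, "hand": 0}, {"offset": [0, 0, 0], "roll": 0, "hand": 0}, {"offset": [0, 0, 0], "roll": 0, "hand": 0}, {"offset": [0, 0, 0], "roll": 0, "hand": 0}, {"offset": [0, 0, 0], "roll": 0, "hand": 0}, {"offset": [0, 0, 0], "roll": 0, "hand": 0}, {"offset": [0, 0, 0], "roll": 0, "hand": 0}, {"offset": [0, 0, 0], "roll": 0, "hand": 0}, {"offset": [0, 0, 0], "roll": 0, "hand": 0}, {"offset": [0, 0, 0], "roll": 0, "hand": 0}, {"offset": [0, 0, 0], "roll": 0, "hand": 0}, {"offset": [0, 0, 0], "roll": 0, "hand": 0}])

```text
clock: 31.43
tool_pos: [0.6589, 0.0461, 0.2032]
orientation: [-180.0, -0.0, -3.3]
force: [-0.1, -0.7, -3.3]
opening: 0.0178
```

```bash
python3 - <<'E'
from h import *
fm(); go([.51,.293,.252],90)
E
```

```text
F [-0.1 -0.7 -3.3] M [-0.103  0.198 -0.09 ] op 0.0178 p [0.6589 0.0461 0.2032] t 31.4333
off [-162.7 -238.1  -48.8] roll -0.057 j6 65.9 t 31.4
tool x,y in world [ 0.998 -0.057  0.   ] [-0.057 -0.998 -0.   ]
```

Call:
jog_arm(motion=[{"offset": [0, 0, -15], "roll": 0, "hand": 0}, {"offset": [0, 0, -38], "roll": 0, "hand": 0}, {"offset": [0, 0, -50], "roll": 0, "hand": 0}, {"offset": [-22, -32, -50], "roll": -0.057, "hand": 0}, {"offset": [-45, -66, -50], "roll": -0.057, "hand": 0}, {"offset": [-68, -100, -50], "roll": -0.057, "hand": 0}, {"offset": [-91, -133, -50], "roll": -0.057, "hand": 0}, {"offset": [-114, -167, -50], "roll": -0.057, "hand": 0}, {"offset": [-137, -200, -50], "roll": -0.057, "hand": 0}, {"offset": [-155, -227, -50], "roll": -0.057, "hand": 0}, {"offset": [-163, -238, -50], "roll": -0.057, "hand": 0}, {"offset": [-163, -238, -50], "roll": -0.057, "hand": 0}, {"offset": [-163, -238, -50], "roll": -0.057, "hand": 0}, {"offset": [-163, -238, -50], "roll": -0.057, "hand": 0}])

```text
clock: 32.6
tool_pos: [0.5098, 0.2926, 0.2533]
orientation: [180.0, -0.0, 0.0]
force: [-0.2, -0.3, -2.5]
opening: 0.0177
```

```bash
python3 - <<'E'
from h import *
fm(); go([.51,.293,.048],90)
E
```

```text
F [-0.2 -0.3 -2.5] M [-0.124  0.12   0.008] op 0.0177 p [0.5098 0.2926 0.2533] t 32.6
off [ 1.000e-01 -4.000e-01  2.053e+02] roll 0.0 j6 41.1 t 32.6
tool x,y in world [1. 0. 0.] [ 0. -1.  0.]
```

Call:
jog_arm(motion=[{"offset": [0, 0, 35], "roll": 0, "hand": 0}, {"offset": [0, 0, 70], "roll": 0, "hand": 0}, {"offset": [0, 0, 105], "roll": 0, "hand": 0}, {"offset": [0, 0, 130], "roll": 0, "hand": 0}, {"offset": [0, 0, 155], "roll": 0, "hand": 0}, {"offset": [0, 0, 180], "roll": 0, "hand": 0}, {"offset": [0, 0, 193], "roll": 0, "hand": 0}, {"offset": [0, 0, 199], "roll": 0, "hand": 0}, {"offset": [0, 0, 202], "roll": 0, "hand": 0}, {"offset": [0, 0, 205], "roll": 0, "hand": 0}, {"offset": [0, 0, 206], "roll": 0, "hand": 0}, {"offset": [0, 0, 206], "roll": 0, "hand": 0}, {"offset": [0, 0, 206], "roll": 0, "hand": 0}])

```text
clock: 33.68
tool_pos: [0.5101, 0.2933, 0.0482]
orientation: [-179.9, -0.1, 0.0]
force: [-0.6, 0.3, -3.0]
opening: 0.0177
```

Call:
jog_arm(motion=[{"offset": [0, 0, 0], "roll": 0, "hand": 34}, {"offset": [0, 0, 0], "roll": 0, "hand": 34}, {"offset": [0, 0, 0], "roll": 0, "hand": 34}, {"offset": [0, 0, 0], "roll": 0, "hand": 34}, {"offset": [0, 0, -10], "roll": 0, "hand": 34}, {"offset": [0, 0, -40], "roll": 0, "hand": 34}, {"offset": [0, 0, -80], "roll": 0, "hand": 34}, {"offset": [0, 0, -120], "roll": 0, "hand": 34}, {"offset": [0, 0, -160], "roll": 0, "hand": 34}, {"offset": [0, 0, -160], "roll": 0, "hand": 34}, {"offset": [0, 0, -160], "roll": 0, "hand": 34}])

```text
clock: 34.6
tool_pos: [0.5108, 0.294, 0.2115]
orientation: [-179.7, -0.3, 0.0]
force: [0.0, 0.4, -1.6]
opening: 0.0338
```

```bash
python3 - <<'E'
from h import *
fm(); go([.487,-.3445,.18],1.5)
s=snap("wrist")
E
```

```text
F [ 0.   0.4 -1.6] M [-0.138  0.258  0.016] op 0.0338 p [0.5108 0.294  0.2115] t 34.6
off [-24.2 638.6  28.2] roll 1.545 j6 41.1 t 34.6
tool x,y in world [1.    0.    0.005] [ 0.    -1.    -0.005]
```

Call:
jog_arm(motion=[{"offset": [-24, 638, 0], "roll": 1.545, "hand": 50}, {"offset": [-24, 638, 0], "roll": 1.545, "hand": 50}, {"offset": [-24, 638, 0], "roll": 1.545, "hand": 50}, {"offset": [-24, 638, 0], "roll": 1.545, "hand": 50}, {"offset": [-24, 638, 0], "roll": 1.545, "hand": 50}, {"offset": [-24, 638, 0], "roll": 1.545, "hand": 50}, {"offset": [-24, 638, 0], "roll": 1.545, "hand": 50}, {"offset": [-24, 638, 0], "roll": 1.545, "hand": 50}, {"offset": [-24, 638, 0], "roll": 1.545, "hand": 50}, {"offset": [-24, 638, 0], "roll": 1.545, "hand": 50}, {"offset": [-24, 638, 0], "roll": 1.545, "hand": 50}, {"offset": [-24, 638, 0], "roll": 1.545, "hand": 50}, {"offset": [-24, 638, 0], "roll": 1.545, "hand": 50}, {"offset": [-24, 638, 0], "roll": 1.545, "hand": 50}, {"offset": [-24, 638, 0], "roll": 1.545, "hand": 50}, {"offset": [-24, 638, 0], "roll": 1.545, "hand": 50}, {"offset": [-24, 638, 0], "roll": 1.545, "hand": 50}, {"offset": [-24, 638, 0], "roll": 1.545, "hand": 50}, {"offset": [-24, 638, 0], "roll": 1.545, "hand": 50}, {"offset": [-24, 638, 0], "roll": 1.545, "hand": 50}])

```text
clock: 36.32
tool_pos: [0.4857, -0.344, 0.2069]
orientation: [180.0, 0.0, -88.4]
force: [-0.6, -0.1, 0.6]
opening: 0.05
```

```bash
python3 - <<'E'
from h import *
fm(); s=snap("wrist")
m=hsv(s,(0,0,0),(179,110,90),(200,0,440,300)); n,l,st,ce=cv2.connectedComponentsWithStats(m)
for i in np.argsort(-st[1:,4])[:4]+1: print(st[i],ce[i].round(), rect(s,big((l==i).astype(np.uint8)*255),.046))
w=hsv(s,(0,0,150),(179,60,255)); 
go([.487,-.3445,.036],1.5)
t=snap("top")
im=np.hstack([cv2.resize(s["img"],(400,300)),cv2.resize(t["img"][185:300,105:260],(400,300),interpolation=cv2.INTER_CUBIC)]); cv2.imwrite("pics/w4.png",im[:,:,::-1])
E
```

```text
F [-0.6 -0.1  0.6] M [ 0.024  0.096 -0.051] op 0.05 p [ 0.4857 -0.344   0.2069] t 36.3167
[ 307  165   24  119 2746] [318. 223.] (array([ 0.4864, -0.3424], dtype=float32), array([89.8, 16.9], dtype=float32), np.float32(-88.8))
[203 282  55  18 812] [232. 291.] (array([ 0.5538, -0.2895], dtype=float32), array([42., 14.], dtype=float32), np.float32(1.6))
[383 282  55  18 763] [407. 292.] (array([ 0.4139, -0.2933], dtype=float32), array([42.5, 14. ], dtype=float32), np.float32(1.6))
off [  0.6  -1.1 171.2] roll 0.001 j6 18.1 t 36.4
tool x,y in world [ 0.027 -1.    -0.   ] [-1.    -0.027  0.   ]
```

View pics/w4.png

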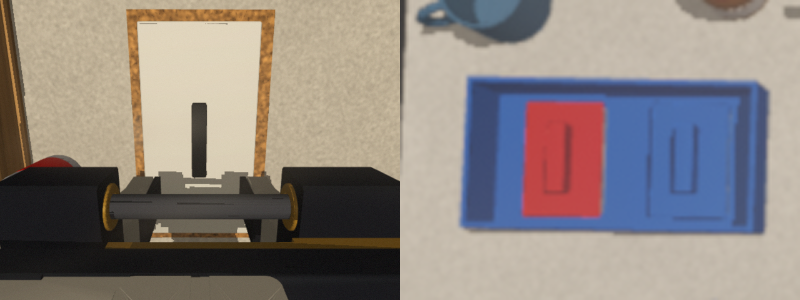

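Both dishes are packed flat in the tub (right panel), and the lid ridge is under the jaws at wrist (318,223). Take the lid.

Call:
jog_arm(motion=[{"offset": [-1.5, -1, 40], "roll": 0, "hand": 50}, {"offset": [-1.5, -1, 80], "roll": 0, "hand": 50}, {"offset": [-1.5, -1, 120], "roll": 0, "hand": 50}, {"offset": [-1.5, -1, 150], "roll": 0, "hand": 50}, {"offset": [-1.5, -1, 165], "roll": 0, "hand": 50}, {"offset": [-1.5, -1, 170], "roll": 0, "hand": 50}, {"offset": [-1.5, -1, 170], "roll": 0, "hand": 50}, {"offset": [-1.5, -1, 170], "roll": 0, "hand": 0}, {"offset": [-1.5, -1, 170], "roll": 0, "hand": 0}, {"offset": [-1.5, -1, 170], "roll": 0, "hand": 0}, {"offset": [-1.5, -1, 170], "roll": 0, "hand": 0}, {"offset": [-1.5, -1, 170], "roll": 0, "hand": 0}, {"offset": [-1.5, -1, 170], "roll": 0, "hand": 0}])

```text
clock: 37.5
tool_pos: [0.487, -0.3437, 0.038]
orientation: [-179.9, -0.0, -88.5]
force: [-0.8, 1.4, 3.6]
opening: 0.0177
```

Call:
jog_arm(motion=[{"offset": [0, 0, -15], "roll": 0, "hand": 0}, {"offset": [0, 0, -45], "roll": 0, "hand": 0}, {"offset": [0, 0, -85], "roll": 0, "hand": 0}, {"offset": [0, 0, -125], "roll": 0, "hand": 0}, {"offset": [0, 0, -165], "roll": 0, "hand": 0}, {"offset": [0, 0, -205], "roll": 0, "hand": 0}, {"offset": [0, 0, -240], "roll": 0, "hand": 0}, {"offset": [0, 0, -240], "roll": 0, "hand": 0}, {"offset": [0, 0, -240], "roll": 0, "hand": 0}])

```text
clock: 38.25
tool_pos: [0.4874, -0.3437, 0.2796]
orientation: [-179.7, -0.1, -88.5]
force: [-0.5, -0.4, -3.0]
opening: 0.0182
```

```bash
python3 - <<'E'
from h import *
fm(); go([.511,.3553,.28],0)
E
```

```text
F [-0.5 -0.4 -3. ] M [ 0.135  0.184 -0.05 ] op 0.0182 p [ 0.4874 -0.3437  0.2796] t 38.25
off [-698.2  -41.7   -1.1] roll 0.026 j6 17.9 t 38.2
tool x,y in world [ 0.026 -1.     0.001] [-1.    -0.026 -0.005]
```

Call:
jog_arm(motion=[{"offset": [-697, -42, 0], "roll": 0.026, "hand": 0}, {"offset": [-697, -42, 0], "roll": 0.026, "hand": 0}, {"offset": [-697, -42, 0], "roll": 0.026, "hand": 0}, {"offset": [-697, -42, 0], "roll": 0.026, "hand": 0}, {"offset": [-697, -42, 0], "roll": 0.026, "hand": 0}, {"offset": [-697, -42, 0], "roll": 0.026, "hand": 0}, {"offset": [-697, -42, 0], "roll": 0.026, "hand": 0}, {"offset": [-697, -42, 0], "roll": 0.026, "hand": 0}, {"offset": [-697, -42, 0], "roll": 0.026, "hand": 0}, {"offset": [-697, -42, 0], "roll": 0.026, "hand": 0}, {"offset": [-697, -42, 0], "roll": 0.026, "hand": 0}, {"offset": [-697, -42, 0], "roll": 0.026, "hand": 0}, {"offset": [-697, -42, 0], "roll": 0.026, "hand": 0}, {"offset": [-697, -42, 0], "roll": 0.026, "hand": 0}, {"offset": [-697, -42, 0], "roll": 0.026, "hand": 0}, {"offset": [-697, -42, 0], "roll": 0.026, "hand": 0}, {"offset": [-697, -42, 0], "roll": 0.026, "hand": 0}, {"offset": [-697, -42, 0], "roll": 0.026, "hand": 0}, {"offset": [-697, -42, 0], "roll": 0.026, "hand": 0}, {"offset": [-697, -42, 0], "roll": 0.026, "hand": 0}])

```text
clock: 39.92
tool_pos: [0.5098, 0.3537, 0.2751]
orientation: [179.8, -0.2, -90.0]
force: [0.7, -0.2, -1.8]
opening: 0.0177
```

```bash
python3 - <<'E'
from h import *
fm(); go([.511,.3548,.104],0)
E
```

```text
F [ 0.7 -0.2 -1.8] M [-0.073  0.068  0.006] op 0.0177 p [0.5098 0.3537 0.2751] t 39.9167
off [ -1.5  -1.7 171.1] roll 0.0 j6 -52.7 t 39.9
tool x,y in world [ 0.    -1.     0.003] [-1.    -0.     0.003]
```

Call:
jog_arm(motion=[{"offset": [-1, -1, 35], "roll": 0, "hand": 0}, {"offset": [-1, -1, 70], "roll": 0, "hand": 0}, {"offset": [-1, -1, 100], "roll": 0, "hand": 0}, {"offset": [-1, -1, 125], "roll": 0, "hand": 0}, {"offset": [-1, -1, 142], "roll": 0, "hand": 0}, {"offset": [-1, -1, 150], "roll": 0, "hand": 0}, {"offset": [-1, -1, 150], "roll": 0, "hand": 0}, {"offset": [-1, -1, 150], "roll": 0, "hand": 0}])

```text
clock: 40.58
tool_pos: [0.512, 0.3547, 0.1278]
orientation: [-180.0, -0.0, -90.0]
force: [0.1, 0.5, -0.8]
opening: 0.0175
```

```bash
python3 - <<'E'
from h import *
fm(); go([.511,.3548,.106],0)
a=snap("scene"); t=snap("top")
im=np.hstack([cv2.resize(a["img"][190:330,350:520],(486,400)),cv2.resize(t["img"][190:300,110:260],(314,400))]); cv2.imwrite("pics/l1.png",im[:,:,::-1])
E
```

```text
F [ 0.1  0.5 -0.8] M [ 0.092  0.01  -0.013] op 0.0175 p [0.512  0.3547 0.1278] t 40.5833
off [-0.1  1.1 21.8] roll -0.001 j6 -52.7 t 40.6
tool x,y in world [-0.001 -1.     0.   ] [-1.     0.001 -0.   ]
```

View pics/l1.png

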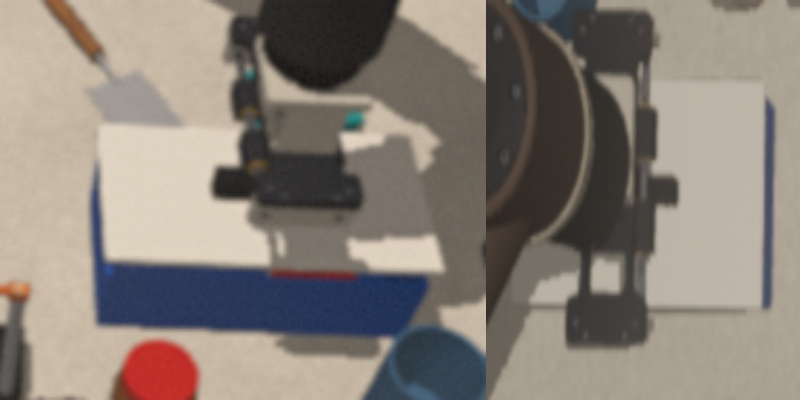

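The lid is level just above the rim and aligned in both views. I will lower it slowly.

Call:
jog_arm(motion=[{"offset": [0, 1, 4], "roll": 0, "hand": 0}, {"offset": [0, 1, 7], "roll": 0, "hand": 0}, {"offset": [0, 1, 9], "roll": 0, "hand": 0}, {"offset": [0, 1, 11], "roll": 0, "hand": 0}, {"offset": [0, 1, 13], "roll": 0, "hand": 0}, {"offset": [0, 1, 15], "roll": 0, "hand": 0}, {"offset": [0, 1, 16], "roll": 0, "hand": 0}, {"offset": [0, 1, 17], "roll": 0, "hand": 0}, {"offset": [0, 1, 18], "roll": 0, "hand": 0}, {"offset": [0, 1, 18], "roll": 0, "hand": 0}])

```text
clock: 41.52
tool_pos: [0.5105, 0.3553, 0.109]
orientation: [180.0, -0.0, -90.0]
force: [0.5, 0.5, -2.2]
opening: 0.0178
```

Call:
jog_arm(motion=[{"offset": [0, 0, 1], "roll": 0, "hand": 0}, {"offset": [0, 0, 2], "roll": 0, "hand": 0}, {"offset": [0, 0, 2.5], "roll": 0, "hand": 0}, {"offset": [0, 0, 3], "roll": 0, "hand": 0}, {"offset": [0, 0, 3.5], "roll": 0, "hand": 0}, {"offset": [0, 0, 3.5], "roll": 0, "hand": 0}, {"offset": [0, 0, 3.5], "roll": 0, "hand": 0}])

```text
clock: 42.1
tool_pos: [0.5106, 0.3553, 0.106]
orientation: [-180.0, 0.0, -90.0]
force: [-0.7, 0.3, 0.8]
opening: 0.0178
```

Weight taken up by the rim. Release and retreat, then check.

Call:
jog_arm(motion=[{"offset": [0, 0, 0], "roll": 0, "hand": 50}, {"offset": [0, 0, 0], "roll": 0, "hand": 50}, {"offset": [0, 0, 0], "roll": 0, "hand": 50}, {"offset": [0, 0, 0], "roll": 0, "hand": 50}, {"offset": [0, 0, 0], "roll": 0, "hand": 50}, {"offset": [0, 0, -30], "roll": 0, "hand": 50}, {"offset": [0, 0, -70], "roll": 0, "hand": 50}, {"offset": [0, 0, -110], "roll": 0, "hand": 50}, {"offset": [0, 0, -150], "roll": 0, "hand": 50}, {"offset": [0, 0, -190], "roll": 0, "hand": 50}, {"offset": [40, 0, -190], "roll": 0, "hand": 50}, {"offset": [80, 0, -190], "roll": 0, "hand": 50}, {"offset": [120, 0, -190], "roll": 0, "hand": 50}, {"offset": [160, 0, -190], "roll": 0, "hand": 50}, {"offset": [200, 0, -190], "roll": 0, "hand": 50}, {"offset": [240, 0, -190], "roll": 0, "hand": 50}, {"offset": [280, 0, -190], "roll": 0, "hand": 50}, {"offset": [320, 0, -190], "roll": 0, "hand": 50}, {"offset": [360, 0, -190], "roll": 0, "hand": 50}, {"offset": [360, 0, -190], "roll": 0, "hand": 50}])

```text
clock: 43.77
tool_pos: [0.5098, -0.0099, 0.2961]
orientation: [-180.0, -0.0, -90.2]
force: [-0.2, 0.9, -0.2]
opening: 0.0503
```

```bash
python3 - <<'E'
from h import *
fm()
a=snap("scene"); t=snap("top")
im=np.zeros((600,800,3),np.uint8); im[:360,:]=cv2.resize(a["img"][190:350,130:520],(800,360))[:360]; im[362:600,:400]=cv2.resize(t["img"][150:300,100:352],(400,238)); cv2.imwrite("pics/f1.png",im[:,:,::-1])
s=a["img"][190:330,350:520]; cv2.imwrite("pics/f2.png",cv2.resize(s,None,fx=4,fy=4,interpolation=cv2.INTER_CUBIC)[:,:,::-1])
for z in (.088,.098):
    P=np.array([(x,y,z) for x in(.438,.584) for y in(.2165,.4925)]); print(((proj(a,P)-[350,190])*4).round().tolist())
E
```

```text
F [-0.2  0.9 -0.2] M [0.13  0.084 0.012] op 0.0503 p [ 0.5098 -0.0099  0.2961] t 43.7667
[[129.0, 192.0], [562.0, 207.0], [141.0, 380.0], [610.0, 397.0]]
[[131.0, 182.0], [566.0, 197.0], [144.0, 370.0], [615.0, 387.0]]
```

View pics/f1.png

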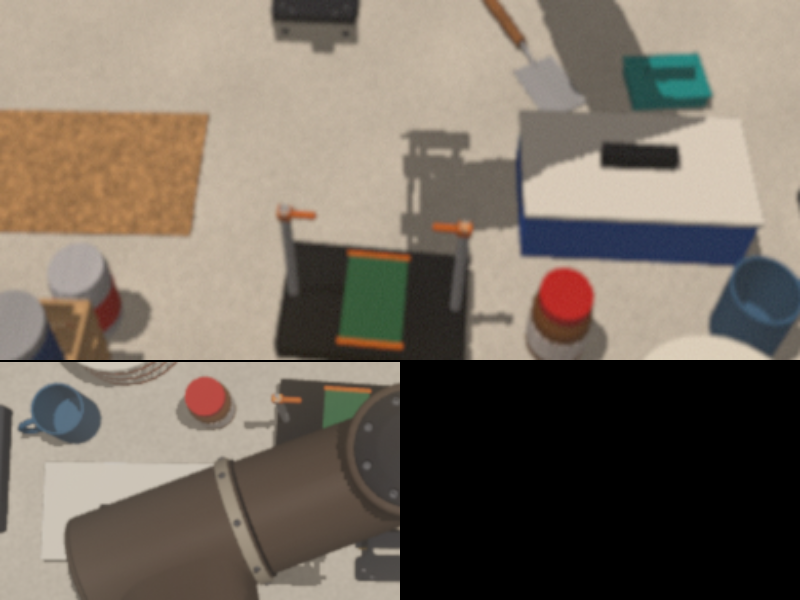

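View pics/f2.png

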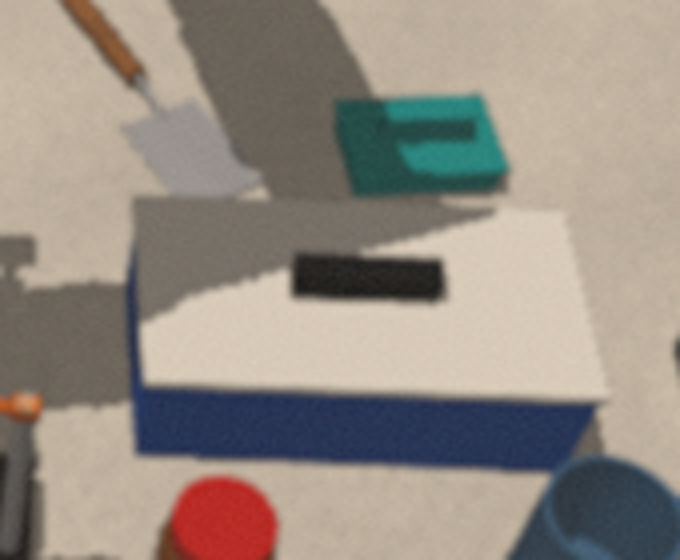

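The lid is level. Its corners at (134,198), (565,210), (143,385) and (608,401) match the seated height, with no gap at the rim. The jar and can are where they stood. Hand in.

```bash
python3 -c "
from plant import order; print(order.close_job())"
```

```text
the job is handed in; nothing more can be done
None
```

The job is done and handed in at about 44 s on the robot's clock; no verdict came back.

- **Lid off:** I tipped the lid by its grip to about 18° with one edge still on the rim. I then let it back down level, regripped it at the middle, lifted it off and laid it flat on the cork mat.
- **Dishes:** Only red and blue were there; no green dish showed in either view, and I left the turquoise one alone. I held each one level for more than 2 s within about 1 to 2 mm of the midpoint between the pointer tips. Both are packed flat on the tub floor.
- **Knocked dish:** The blue dish had been knocked about 35 mm aside before I reached it, so I measured it again before gripping.
- **Lid back on:** In the last pictures the lid is level. Its plate corners are at the seated height to within a few millimetres, and I saw no gap at the rim.
- **Last checks:** The red-labelled can and the amber jar appear where they stood; I judged this by eye and did not measure it. The gripper is clear of everything.
- **Failures and disagreements:** The first lift of the lid seemed to come up level because the grip was too firm, so I set it back and repeated it with a lighter grip. The top and wrist cameras disagreed by about 2 mm in y. No final check failed.

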